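Clear a seat at the sea-glass craft bench

ROBOT

A 7-joint arm with a two-finger parallel gripper is mounted at the origin on the work surface. World frame = base frame: x ahead of the robot, y to its left, z up, the work surface at z = 0. Lengths are in m, angles in rad, forces in N, time in s.
With the tool pointing down it reaches from about 0.425 to 0.925 m from the base axis. Payload 6.8 kg.
Tool frame: the origin (TCP) lies midway between the tips of the shut fingers; the grasp point (between the pads) lies 19 mm behind it; y points along the fingers, z is the direction in which the jaws open and shut, and the axes are right-handed (so a half turn about y gives the same grasp; the last joint's range is limited). The gripper opens to 85 mm and grips with 20 to 120 N. Pads are 22 mm wide; open, the fingers measure 114 mm over their backs; the gripper's body (76 mm by 85 mm) begins 54 mm behind the grasp point. The pads swing forward as they close: fully open they stand 13 mm farther back than shut.
Start: joints at [1.017, 0.477, 0.022, 1.555, -0.011, 1.109, -0.083], TCP at [0.291, -0.609, 0.231] pointing down, gripper open.
Joint ranges: [-2.96, 2.96], [-0.34, 2.1], [-1.41, 1.46], [0.24, 2.44], [-1.37, 4.51], [0.17, 1.92], [-2.96, 2.96]. Speed limits (rad/s): [2.39, 2.39, 3.14, 3.14, 3.14, 3.14, 3.14].

INTERFACE

Orientations are given as a unit quaternion [w, x, y, z].
In Python, from station import bot gives the robot as it stands. The module is installed in compiled form; this text tells all that it offers.
- The arm moves only by the shell command python3 -m crank 'ROWS' [FORCE]. ROWS is JSON, a list of rows, each an object with "linear": the shift along the tool's x, y, z in m, a list of three; "dr": the turn, a rotation vector about the tool's x, y, z in degrees, a list of three; "hand": the gripper command: -1 is shut, 1 is fully open, values between are in proportion. A call has 1 to 10 rows; each row is the pose to reach, as a shift and turn from the pose commanded when the call began, along the tool's axes at that moment; what a row does not reach only later rows make up. A row lasts 1/12 s, in which the tool goes at most 41.7 mm and 7.16 degrees, less where a joint would pass 70% of its speed; a pose out of reach is approached as far as the arm can. A call with a gripper value outside its range is refused whole. The fingers move at their own pace and stop on an object; FORCE is the grip in N (left out, the last holds). Time passes only in rows, so rows that repeat a pose let the fingers close. It gives the time, the measured TCP pose, the force and the opening at its end, in the units of the state.
- bot.get_obs(): the state, without advancing time (a new reading comes with each control period).
- bot.read_camera(name): name is "scene" or "top"; returns the picture (480x640x3 uint8, blue, green, red); there is no depth.
- bot.camera_params(name): a dict with "K" (3x3 intrinsics, pixels), "k1" (the pictures are not rectified: a ray, as slopes to the right and down, at radius r is drawn at 1 + k1 r^2 times it, then the intrinsics apply), "R" (3x3) and "t" (3): a world point X has camera coordinates R X + t. Camera axes: x right, y down, z forward; pixel columns grow to the right and rows downward; lengths in m; the calibration is good to about 2 mm. A picture is of the moment at which its call begins. camera_params takes no time and is no camera call.
- bot.hand_in(): hands the job in, once; it reports no verdict.
Trained networks look in the newest picture that a camera, given by its name, has taken for a name from the list of things; names that differ only in an ending like _2 or _b are one class to them, and where a whole thing is asked for, a point or a joint stands for the part that bears it (a point fixed in the world has none). Each returns a list of dicts, best first, with "score" (0 to 1); they miss things now and then, are a little off and sometimes report something else, mostly with a low value. They report only what shows in the picture. A call takes as long as a camera call. They do not tell look-alikes from the thing itself.
- bot.search_frame(camera, target): "extent" ([left, top, right, bottom] in pixels, round what is visible of it).
- bot.cut_out(camera, target): "pixels" (480x640 bool, what is visible of it) and "extent" ([left, top, right, bottom] in pixels, round what is visible of it).
- bot.place_of(camera, target): "xy" ([column, row] in pixels: a listed point, or the origin of a listed thing).
The state is a dict: "t": time; "q": joint angles; "joint_vel": joint speeds; "joint_torque": joint torques, N m; "eef_pos": TCP position; "tool_rot": TCP orientation; "contact_force": force on the tool from outside, world axes, zero at the start; "torque": the same for the moment, N m; "gripper_width": opening from 0.0 (shut) to 1.0 (fully open).
Only numpy, scipy, OpenCV 4.12 (cv2) and the standard library are available. Lean on these libraries where they do the work, as an engineer would, in place of code of your own. Each camera call takes 0.05 s, during which the arm holds its last target. There are 200 camera calls.

TASK

Clear this seat after the craft class: tip all the glass pieces out of the cup into the blue tray and stand the cup upright again in the middle of its cork coaster, and slide the roll of ribbon up off its spindle and lay it flat in the middle of the grey felt pad. Press every brush that lies on the bench down sideways into its own pair of spring clips on the rack until it snaps fully home, lying straight across both rails with the middle of its handle midway between them and the bristles at the blue-edged side; leave everything else where it is.

Things in the scene. Friction and masses are not known exactly. Their poses are not given: they have to be found in the camera images.
- rack: brush rack fixed to the bench: wooden base 110 (x) x 268 (y) x 12 mm high, a blue strip along its +x edge. Origin: centre of its underside. Two aluminium rails run along y at x = -38 and +38 (18 wide, tops 26 mm above the bench); between them (x -29 to +29) fingers have room down to 12 mm above the bench. Four places 64 mm apart in y; each is two sprung steel clips opening upward, one per rail
- clip1 (a point): place 1 of the rack, axes as the rack's: midway between its two clips, 34 mm above the bench; a home handle's grip point (brush x = -60) lies here, the brush along x. Flared mouths, 24 wide, reach 59 mm up and guide a handle up to 5 mm off; lips 8 mm apart at 42 mm. About 10 N down snaps the handle past the lips, which then pull it onto the rails; unsnapped it sits about 18 mm too high
- clip2 (a point): place 2 of the rack, axes as the rack's: midway between its two clips, 34 mm above the bench; a home handle's grip point (brush x = -60) lies here, the brush along x. Flared mouths, 24 wide, reach 59 mm up and guide a handle up to 5 mm off; lips 8 mm apart at 42 mm. About 10 N down snaps the handle past the lips, which then pull it onto the rails; unsnapped it sits about 18 mm too high
- clip3 (a point): place 3 of the rack, axes as the rack's: midway between its two clips, 34 mm above the bench; a home handle's grip point (brush x = -60) lies here, the brush along x. Flared mouths, 24 wide, reach 59 mm up and guide a handle up to 5 mm off; lips 8 mm apart at 42 mm. About 10 N down snaps the handle past the lips, which then pull it onto the rails; unsnapped it sits about 18 mm too high
- clip4 (a point): place 4 of the rack, axes as the rack's: midway between its two clips, 34 mm above the bench; a home handle's grip point (brush x = -60) lies here, the brush along x. Flared mouths, 24 wide, reach 59 mm up and guide a handle up to 5 mm off; lips 8 mm apart at 42 mm. About 10 N down snaps the handle past the lips, which then pull it onto the rails; unsnapped it sits about 18 mm too high
- brush1: craft brush (pale wooden handle, dark brown flat bristles, head 30 wide mm), 45 g; round handle 16 mm thick. Origin: on the handle's axis where it meets the metal ferrule; x axis along it towards the bristles. Handle from x = -122 to 0 (grip point x = -60), head 14 mm thick from 0 to +52. Starts lying on the bench, origin 8 mm up. May be absent
- brush2: craft brush (red handle, cream bristles, head 24 wide mm), 45 g; round handle 16 mm thick. Origin: on the handle's axis where it meets the metal ferrule; x axis along it towards the bristles. Handle from x = -122 to 0 (grip point x = -60), head 14 mm thick from 0 to +52. Starts lying on the bench, origin 8 mm up. May be absent
- brush3: craft brush (green handle, black flat bristles, head 34 wide mm), 45 g; round handle 16 mm thick. Origin: on the handle's axis where it meets the metal ferrule; x axis along it towards the bristles. Handle from x = -122 to 0 (grip point x = -60), head 14 mm thick from 0 to +52. Starts lying on the bench, origin 8 mm up. May be absent
- brush4: craft brush (orange handle, light brown bristles, head 26 wide mm), 45 g; round handle 16 mm thick. Origin: on the handle's axis where it meets the metal ferrule; x axis along it towards the bristles. Handle from x = -122 to 0 (grip point x = -60), head 14 mm thick from 0 to +52. Starts lying on the bench, origin 8 mm up. May be absent
- cup: open white cup with a blue band, 80 mm high, outer radius 27 mm at the foot and 31 mm at the rim, wall 3.5 mm, floor 4 mm, about 0.14 kg. Origin: centre of its underside; z axis up through the mouth. It starts upright on the coaster with the glass pieces inside
- coaster: round cork coaster, 90 mm across, 4 mm thick, fixed to the bench. Origin: centre of its underside
- tray: blue open tray fixed to the bench, 150 (x) x 200 (y) x 32 mm high, walls and floor 5 mm. Origin: centre of its underside
- glass1: smooth chunk of mid-green tumbled sea glass, a round nugget 19 mm across, 11 g, smooth; it rolls. Origin: its centre
- glass2: smooth chunk of pale green tumbled sea glass, a round nugget 19 mm across, 11 g, smooth; it rolls. Origin: its centre
- glass3: smooth chunk of deep teal tumbled sea glass, a round nugget 19 mm across, 11 g, smooth; it rolls. Origin: its centre
- glass4: smooth chunk of mid-green tumbled sea glass, a round nugget 19 mm across, 11 g, smooth; it rolls. Origin: its centre
- glass5: smooth chunk of pale green tumbled sea glass, a round nugget 19 mm across, 11 g, smooth; it rolls. Origin: its centre
- ribbon: roll of red ribbon with gold edges, a ring 56 mm across and 36 mm high with a 22 mm bore, about 80 g, threaded on the spindle at the start. Origin: centre of its underside; z axis along the bore, up
- spindle: fixed upright wooden spindle: disc foot 72 mm across and 8 mm thick (the roll rests on it), post 12 mm across rising to 86 mm above the bench. Origin: centre of its underside
- pad: round grey felt pad, 84 mm across, 4 mm thick, fixed to the bench. Origin: centre of its underside
- glue_bottle: white glue bottle with orange cap, 44 mm across, 130 mm tall; a bystander, not to be moved. Origin: centre of its underside
- bead_dish: small white dish, 64 mm across, 26 mm tall; a bystander, not to be moved. Origin: centre of its underside
- paint_pot: closed paint pot with yellow lid, 42 mm across, 42 mm tall; a bystander, not to be moved. Origin: centre of its underside
Things that resemble listed ones, but are neither listed nor needed, are in the scene too. What is shaped like the cup but purple or yellow is not meant.

How it is judged:
By the outcome, as a careful person would: the job done as asked, in the order asked, and still so for the second after the job is handed in, with the robot touching nothing.
Of brush1, brush2, brush3, brush4 only 3 to 4 are there at a start; the rules pass over those that are not, and their reading is None.
At some moment in a run one of brush1, brush2, brush3, brush4 may be knocked a few centimetres aside while the robot is not near it.
It also fails if it takes over 210 s, if anything falls off the work surface, if the arm or the gripper's body presses on something with over 40 N, if the wrist force passes 120 N, or if a joint passes its speed limit or range.

## Working session

There is one attempt and no reset: what is moved stays moved. The work goes in short steps, Python scripts to look and compute and a shell command to move; the robot and the scene stay as the last step left them, time stands still between calls to the robot, and variables do not carry over. Pictures are saved under pics/ and viewed, about 12 in all and at most 16, crops included, and the job is handed in when it is done.

```bash
mkdir -p pics; cat > h.py <<'E'
import numpy as np, cv2
from station import bot
from scipy.spatial.transform import Rotation as Ro
def pt(cam,uv,z):
    p=bot.camera_params(cam);K=np.array(p['K']);R=np.array(p['R']);t=np.array(p['t'])
    d=np.array([(uv[0]-K[0,2])/K[0,0],(uv[1]-K[1,2])/K[1,1]]);s=d.copy()
    for _ in range(30): s=d/(1+p['k1']*(s@s))
    r=R.T@np.array([s[0],s[1],1]);c=-R.T@t
    return c+r*(z-c[2])/r[2]
def px(cam,X):
    p=bot.camera_params(cam);c=np.array(p['R'])@X+np.array(p['t']);s=c[:2]/c[2];s=s*(1+p['k1']*(s@s))
    K=np.array(p['K']);return np.array([K[0,0]*s[0]+K[0,2],K[1,1]*s[1]+K[1,2]])
def tool():
    o=bot.get_obs();q=o['tool_rot'];return np.array(o['eef_pos']),Ro.from_quat([q[1],q[2],q[3],q[0]])
def snap(cam,name):
    im=bot.read_camera(cam);cv2.imwrite(f'pics/{name}.png',im);return im
E
python3 - <<'E'
from h import *
np.set_printoptions(precision=4,suppress=True)
for c in ('top','scene'):
    snap(c,c+'1')
    p=bot.camera_params(c);print(c,'pos',-np.array(p['R']).T@p['t'],'fwd',np.array(p['R'])[2],p['k1'])
P,R=tool();print(P,R.as_matrix(),bot.get_obs()['t'])
zs=dict(rack=0,clip1=.034,clip2=.034,clip3=.034,clip4=.034,brush1=.008,brush2=.008,brush3=.008,brush4=.008,cup=.004,coaster=0,tray=0,ribbon=.008,spindle=0,pad=0,glue_bottle=0,bead_dish=0,paint_pot=0)
for n,z in zs.items():
    r=bot.place_of('top',n)
    print(n,[(round(d['score'],2),np.round(d['xy']),np.round(pt('top',d['xy'],z)[:2],3)) for d in r[:3]])
E
```

```text
top pos [0.3662 0.0402 1.2595] fwd [ 0.1606  0.0058 -0.987 ] -0.043203479538546204
scene pos [1.2611 0.1931 0.5998] fwd [-0.7898 -0.1884 -0.5837] -0.04898108406692127
[ 0.2909 -0.6085  0.2304] [[-0.9022 -0.0008  0.4312]
 [-0.4312  0.0014 -0.9022]
 [ 0.0001 -1.     -0.0016]] 0.1
rack [(0.84, array([229., 224.]), array([0.581, 0.241])), (0.37, array([352., 290.]), array([ 0.43, -0.03])), (0.25, array([484., 214.]), array([ 0.596, -0.327]))]
clip1 [(0.89, array([215., 221.]), array([0.583, 0.266])), (0.78, array([244., 221.]), array([0.582, 0.203])), (0.74, array([186., 218.]), array([0.59 , 0.328]))]
clip2 [(0.89, array([215., 221.]), array([0.583, 0.266])), (0.78, array([244., 221.]), array([0.582, 0.203])), (0.74, array([186., 218.]), array([0.59 , 0.328]))]
clip3 [(0.89, array([215., 221.]), array([0.583, 0.266])), (0.78, array([244., 221.]), array([0.582, 0.203])), (0.74, array([186., 218.]), array([0.59 , 0.328]))]
clip4 [(0.89, array([215., 221.]), array([0.583, 0.266])), (0.78, array([244., 221.]), array([0.582, 0.203])), (0.74, array([186., 218.]), array([0.59 , 0.328]))]
brush
[... 897 characters left out ...]
1])), (0.25, array([350., 287.]), array([ 0.438, -0.024]))]
tray [(0.98, array([481., 215.]), array([ 0.594, -0.32 ]))]
ribbon [(0.7, array([279., 296.]), array([0.421, 0.129])), (0.47, array([229., 225.]), array([0.577, 0.24 ])), (0.37, array([483., 303.]), array([ 0.399, -0.311]))]
spindle []
pad [(0.98, array([213., 302.]), array([0.409, 0.274]))]
glue_bottle [(0.7, array([134., 246.]), array([0.535, 0.452]))]
bead_dish [(0.79, array([378., 132.]), array([ 0.789, -0.095])), (0.55, array([214., 220.]), array([0.59 , 0.274])), (0.53, array([277., 296.]), array([0.421, 0.134]))]
paint_pot [(0.86, array([307., 146.]), array([0.757, 0.065])), (0.18, array([242., 222.]), array([0.584, 0.213]))]
```

View pics/top1.png

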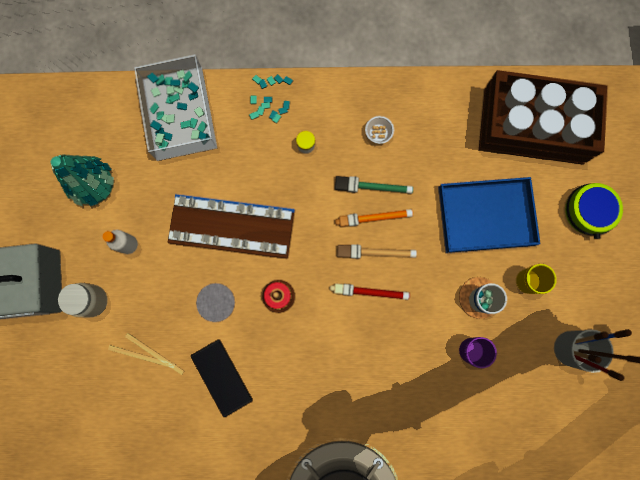

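View pics/scene1.png

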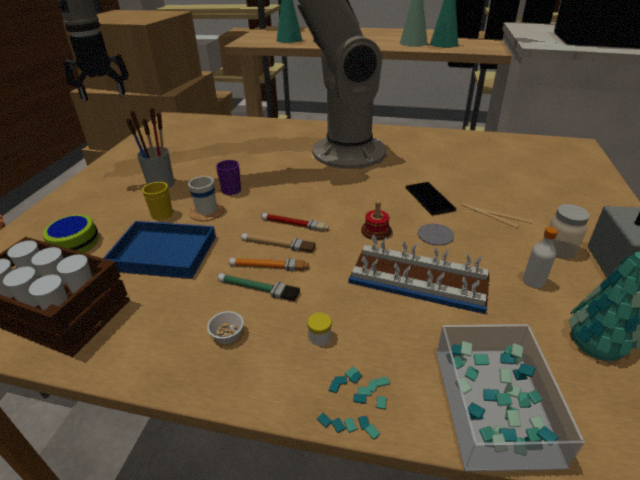

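The top view shows four brushes with their bristles to the left: green (375,187), orange (375,217), pale (378,252) and red (370,292). The cup with glass is on its coaster at (488,298), the ribbon at (278,296), the pad at (215,302) and the rack at (232,225). The scene view confirms this. The purple cup stands just behind the cup, on the robot's side.

```bash
cat > kin.py <<'E'
# guessed xArm7-like kinematics, checked against the start pose
import numpy as np
from scipy.optimize import least_squares
LO=np.array([-2.96,-.34,-1.41,.24,-1.37,.17,-2.96]);HI=np.array([2.96,2.1,1.46,2.44,4.51,1.92,2.96])
def dh(t,d,a,al):
    c,s,ca,sa=np.cos(t),np.sin(t),np.cos(al),np.sin(al)
    return np.array([[c,-s,0,a],[s*ca,c*ca,-sa,-d*sa],[s*sa,c*sa,ca,d*ca],[0,0,0,1]])
h=np.pi/2
P=[(.267,0,0),(0,0,-h),(.293,0,h),(0,.0525,h),(.3425,.0775,h),(0,0,h),(.097,.076,-h)]
def fk(q,L=0,yaw=0):
    T=np.eye(4);c,s=np.cos(yaw),np.sin(yaw);T[:2,:2]=[[c,-s],[s,c]]
    for t,(d,a,al) in zip(q,P): T=T@dh(t,d,a,al)
    T[:3,3]+=T[:3,2]*L; return T
E
python3 - <<'E'
from h import *; import kin
np.set_printoptions(precision=4,suppress=True)
o=bot.get_obs();T=kin.fk(o['q']);p=T[:3,3];print(T,np.hypot(*p[:2]),'L',(p[2]-o['eef_pos'][2]),'yaw',np.arctan2(o['eef_pos'][1],o['eef_pos'][0])-np.arctan2(p[1],p[0]),'r',np.hypot(*o['eef_pos'][:2]))
bot.read_camera('top')
M={}
for n in ['brush1','cup','coaster','ribbon','pad','rack']:
    for d in bot.cut_out('top',n):
        if d['score']<.3: continue
        m=d['pixels'];v,u=np.nonzero(m)
        z=dict(brush1=.008,cup=.084,ribbon=.044,pad=.004,coaster=.004,rack=.012)[n]
        X=np.array([pt('top',(a,b),z)[:2] for a,b in zip(u,v)])
        c=X.mean(0);w,V=np.linalg.eigh(np.cov(X.T));ax=V[:,1];ax=ax*(np.sign(ax[1]) or 1)
        s=(X-c)@ax;s2=(X-c)@np.array([-ax[1],ax[0]])
        print(n,round(d['score'],2),'c',c,'ang',np.degrees(np.arctan2(ax[1],ax[0])),'len',s.min(),s.max(),s2.min(),s2.max(),'minpt',c+ax*s.min(),len(u))
for cam in ('top','scene'):
    if cam=='scene':bot.read_camera('scene')
    for n,z in (('clip1',.034),('rack',0)):print(cam,n,[(round(d['score'],2),pt(cam,d['xy'],z)[:2]) for d in bot.place_of(cam,n)[:7]])
for n,z in (('spindle',0),('ribbon',.008),('pad',0),('cup',.004),('coaster',0),('tray',0)):print(n,[(round(d['score'],2),pt('scene',d['xy'],z)[:2]) for d in bot.place_of('scene',n)[:3]])
im=cv2.imread('pics/top1.png')
cv2.imwrite('pics/crop1.png',np.hstack([cv2.resize(im[180:265,155:305],None,fx=3,fy=3,interpolation=2),cv2.resize(im[250:335,440:555],None,fx=3,fy=3,interpolation=2)]))
E
```

```text
[[ 0.4307  0.9024 -0.0157  0.3025]
 [ 0.902  -0.4309 -0.0265  0.5095]
 [-0.0306 -0.0027 -0.9995  0.3103]
 [ 0.      0.      0.      1.    ]] 0.5925727559771088 L 0.07901253859943236 yaw -2.1600319252815527 r 0.6750143992792123
brush1 0.97 c [ 0.4274 -0.0611] ang 84.37115718587906 len -0.0910504916507245 0.08231749243451822 -0.01277474304059857 0.01197312518795141 minpt [ 0.4185 -0.1517] 703
brush1 0.91 c [ 0.5892 -0.0739] ang 96.41651207561932 len -0.09208824829548069 0.07994196329731938 -0.01326220589768924 0.013347426541178896 minpt [ 0.5995 -0.1654] 641
brush1 0.79 c [ 0.6615 -0.0675] ang 83.92940828036866 len -0.1002320994014129 0.07197644866538362 -0.017752856210721764 0.019077996166278574 minpt [ 0.6509 -0.1672] 740
cup 0.73 c [ 0.301  -0.2741] ang 75.0396409872897 len -0.03654915127552202 0.038628423824703925 -0.030964522125122896 0.02975855670999876 minpt [ 0.2916 -0.3094] 927Traceback (most recent call last):
  File "<stdin>", line 11, in <module>
  File "h.py", line 5, in pt
    p=bot.camera_params(cam);K=np.array(p['K']);R=np.array(p['R']);t=np.array(p['t'])
ValueError: time passes only in moves, steps and waits
```

```bash
cat > h.py <<'E'
import numpy as np, cv2
from station import bot
from scipy.spatial.transform import Rotation as Ro
C={c:{k:np.array(v) for k,v in bot.camera_params(c).items() if k in('K','k1','R','t')} for c in('top','scene')}
def pt(cam,uv,z):
    p=C[cam];uv=np.atleast_2d(np.asarray(uv,float));D=np.array([float(p['k1'])])
    d=(uv-p['K'][:2,2])/[p['K'][0,0],p['K'][1,1]];s=d.copy()
    for _ in range(30): s=d/(1+p['k1']*(s**2).sum(1,keepdims=True))
    r=np.c_[s,np.ones(len(s))]@p['R'];c=-p['R'].T@p['t']
    return np.squeeze((c+r*((z-c[2])/r[:,2:]))[:,:2])
def px(cam,X):
    p=C[cam];c=np.atleast_2d(X)@p['R'].T+p['t'];s=c[:,:2]/c[:,2:];s=s*(1+p['k1']*(s**2).sum(1,keepdims=True))
    return np.squeeze(s*[p['K'][0,0],p['K'][1,1]]+p['K'][:2,2])
def tool():
    o=bot.get_obs();q=o['tool_rot'];return np.array(o['eef_pos']),Ro.from_quat([q[1],q[2],q[3],q[0]])
def rot(az,tilt,roll=0,flip=0):
    """tool y: azimuth az, tilted up by tilt deg from straight down; jaws horizontal at roll 0; roll about tool y"""
    a,t=np.radians([az,tilt]);y=np.array([np.cos(a)*np.sin(t),np.sin(a)*np.sin(t),-np.cos(t)])
    z=np.array([-np.sin(a),np.cos(a),0]);z=-z if flip else z
    return Ro.from_matrix(np.c_[np.cross(y,z),y,z])*Ro.from_euler('y',roll,degrees=True)
def go(p,R,p0=None,R0=None):
    if p0 is None:p0,R0=tool()
    print('linear',np.round(R0.inv().apply(np.array(p)-p0),4).tolist(),'dr',np.round(np.degrees((R0.inv()*R).as_rotvec()),2).tolist())
def snap(cam,name):
    im=bot.read_camera(cam);cv2.imwrite(f'pics/{name}.png',im);return im
def brushes():
    bot.read_camera('top')
    for d in bot.cut_out('top','brush1'):
        if d['score']<.25: continue
        v,u=np.nonzero(d['pixels']);X=pt('top',np.c_[u,v],.008);c=X.mean(0);ax=np.linalg.eigh(np.cov(X.T))[1][:,1];ax=ax*np.sign(ax[1]);s=(X-c)@ax
        print('brush',round(d['score'],2),'ang',round(np.degrees(np.arctan2(ax[1],ax[0])),1),'len',np.round(s.max()-s.min(),4),'grip',np.round(c+ax*((s.max()+s.min())/2-.025),4))
E
cat > m.py <<'E'
from h import *
np.set_printoptions(precision=4,suppress=True)
brushes()
for n,z in dict(cup=.084,coaster=.004,ribbon=.044,pad=.004,tray=.032).items():
    for d in bot.cut_out('top',n):
        if d['score']<.3: continue
        v,u=np.nonzero(d['pixels']);X=pt('top',np.c_[u,v],z);print(n,round(d['score'],2),'c',X.mean(0),'mn',X.min(0),'mx',X.max(0))
for cam in ('top','scene'):
    if cam=='scene':bot.read_camera('scene')
    for n,z in (('clip1',.034),('rack',0)):print(cam,n,[(round(d['score'],2),pt(cam,d['xy'],z)) for d in bot.place_of(cam,n)[:7]])
for n,z in (('spindle',0),('ribbon',.008),('pad',0),('cup',.004),('coaster',0),('tray',0)):print(n,[(round(d['score'],2),pt('scene',d['xy'],z)) for d in bot.place_of('scene',n)[:3]])
im=cv2.imread('pics/top1.png')
cv2.imwrite('pics/crop1.png',np.hstack([cv2.resize(im[180:265,155:305],None,fx=3,fy=3,interpolation=2),cv2.resize(im[250:335,440:555],None,fx=3,fy=3,interpolation=2)]))
E
python3 m.py
```

```text
brush 0.71 ang 87.0 len 0.1726 grip [ 0.5112 -0.109 ]
brush 0.71 ang 84.0 len 0.1673 grip [ 0.424  -0.0911]
brush 0.68 ang 84.2 len 0.1719 grip [ 0.6574 -0.1064]
brush 0.57 ang 96.7 len 0.1698 grip [ 0.5931 -0.1052]
brush 0.43 ang 82.0 len 0.2706 grip [0.5707 0.2105]
cup 0.88 c [ 0.3005 -0.2736] mn [ 0.2703 -0.309 ] mx [ 0.3297 -0.2361]
cup 0.73 c [ 0.4448 -0.4018] mn [ 0.4175 -0.4429] mx [ 0.475  -0.3596]
cup 0.6 c [ 0.4055 -0.3009] mn [ 0.3768 -0.3359] mx [ 0.4356 -0.2614]
coaster 0.91 c [ 0.4171 -0.2889] mn [ 0.3693 -0.3322] mx [ 0.4581 -0.2603]
ribbon 0.66 c [0.4201 0.1303] mn [0.3934 0.1015] mx [0.4479 0.1582]
pad 0.86 c [0.4099 0.2675] mn [0.37   0.2271] mx [0.4499 0.3078]
tray 0.55 c [ 0.5889 -0.3254] mn [ 0.5061 -0.4337] mx [ 0.6715 -0.2197]
tray 0.36 c [ 0.5844 -0.0688] mn [ 0.5673 -0.1608] mx [0.5989 0.0041]
top clip1 [(0.96, array([0.5628, 0.1373])), (0.94, array([0.5801, 0.2105])), (0.74, array([0.585 , 0.2624])), (0.59, array([0.5911, 0.3294]))]
top rack [(0.68, array([0.5807, 0.2352])), (0.64, array([ 0.4148, -0.3036]))]
scene clip1 [(0.96, array([0.5892, 0.3333])), (0.87, array([0.5865, 0.2674])), (0.66, array([0.5586, 0.1382])), (0.59, array([0.5844, 0.1986]))]
scene rack [(0.86, array([0.5736, 0.2376]))]
spindle [(0.68, array([0.4262, 0.1265]))]
ribbon [(0.84, array([0.413 , 0.1317])), (0.49, array([0.5861, 0.2387]))]
pad [(0.66, array([0.4106, 0.2722])), (0.59, array([0.5415, 0.2736]))]
cup [(0.92, array([ 0.293 , -0.2856])), (0.71, array([ 0.4177, -0.3024])), (0.63, array([ 0.4478, -0.4178]))]
coaster [(0.82, array([ 0.4061, -0.3107])), (0.41, array([0.5161, 0.1367]))]
tray [(0.72, array([0.4012, 0.2722])), (0.69, array([ 0.5903, -0.3333]))]
```

View pics/crop1.png

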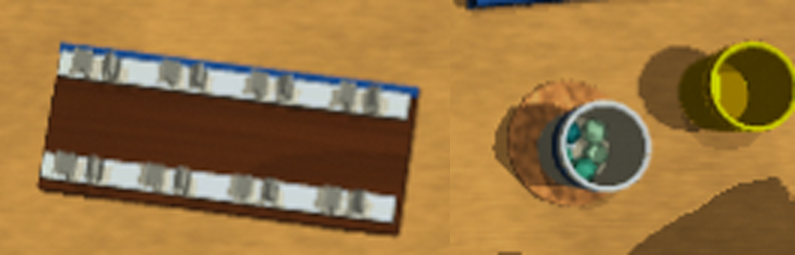

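```bash
python3 - <<'E'
from h import *
np.set_printoptions(precision=4,suppress=True)
a=np.array([(58.5,61.5),(410,106),(42.5,165),(394,208)])/3+[155,180]
W=pt('top',a,.026);print(W,W.mean(0));
for i,j in((0,1),(2,3)):d=W[i]-W[j];print(np.degrees(np.arctan2(d[1],d[0]))-90,np.hypot(*d))
for i,j in((0,2),(1,3)):d=W[i]-W[j];print(np.degrees(np.arctan2(d[1],d[0])),np.hypot(*d))
print('cup rim',pt('top',(491,299),.084),'coaster',pt('top',(480,297.7),.004))
p,R=tool();print(p,R.as_matrix())
g=np.array([.41,-.304]) # cup
for az in (-50,-60,-70):
  for f in (0,1):
    R1=rot(az,60,0,f);y=R1.as_matrix()[:,1];pos=np.r_[g,.05]+.019*y-.13*y
    print(az,f,pos);go(pos,R1)
E
```

```text
[[0.63   0.3574]
 [0.5935 0.1001]
 [0.5535 0.3669]
 [0.5191 0.112 ]] [0.574  0.2341]
-8.068975506560633 0.25983612770381587
-7.685761311689234 0.25721761551154876
-7.080346971443826 0.0770343546577602
-9.054299947755148 0.07531367523648644
cup rim [ 0.4051 -0.3064] coaster [ 0.4109 -0.3062]
[ 0.291  -0.6091  0.2313] [[-0.9023  0.      0.4311]
 [-0.4311 -0.     -0.9023]
 [ 0.     -1.      0.    ]]
-50 0 [ 0.3482 -0.2304  0.1055]
linear [-0.2148, 0.1258, -0.317] dr [54.05, -93.62, -41.88]
-50 1 [ 0.3482 -0.2304  0.1055]
linear [-0.2148, 0.1258, -0.317] dr [39.32, 68.11, 50.75]
-60 0 [ 0.3619 -0.2207  0.1055]
linear [-0.2314, 0.1258, -0.3198] dr [48.99, -84.86, -45.32]
-60 1 [ 0.3619 -0.2207  0.1055]
linear [-0.2314, 0.1258, -0.3198] dr [44.45, 76.99, 48.05]
-70 0 [ 0.3771 -0.2137  0.1055]
linear [-0.2481, 0.1258, -0.3196] dr [43.89, -76.03, -48.36]
-70 1 [ 0.3771 -0.2137  0.1055]
linear [-0.2481, 0.1258, -0.3196] dr [49.54, 85.81, 44.97]
```

```bash
python3 -m crank '[{"linear":[0,-0.04,0],"dr":[0,0,0],"hand":1},{"linear":[0,-0.08,0],"dr":[0,0,0],"hand":1},{"linear":[-0.03,-0.09,-0.03],"dr":[3,5,3],"hand":1},{"linear":[-0.06,-0.09,-0.06],"dr":[6,10,6],"hand":1},{"linear":[-0.09,-0.09,-0.09],"dr":[9,15,9],"hand":1},{"linear":[-0.11,-0.09,-0.12],"dr":[12,20,12],"hand":1},{"linear":[-0.13,-0.09,-0.15],"dr":[15,25,15],"hand":1},{"linear":[-0.15,-0.09,-0.18],"dr":[18,30,18],"hand":1},{"linear":[-0.17,-0.09,-0.21],"dr":[21,35,21],"hand":1},{"linear":[-0.19,-0.09,-0.24],"dr":[24,40,24],"hand":1}]' 60
cat > plan.py <<'E'
import sys
from h import *
# args: x y z (grasp point) az tilt roll flip back
x,y,z,az,t,roll,f,b=map(float,sys.argv[1:9])
R=rot(az,t,roll,f);Y=R.as_matrix()[:,1];P=np.array([x,y,z])+Y*(.019-b)
o=bot.get_obs();print('t',o['t'],'q',np.round(o['q'],2),'F',np.round(o['contact_force'],1),'w',round(o['gripper_width'],3),'tcp',np.round(o['eef_pos'],4))
print('goal tcp',np.round(P,4));go(P,R)
E
python3 plan.py .409 -.305 .05 -65 60 0 1 .13
```

```text
t: 2.88
eef_pos: [0.3567, -0.3223, 0.3215]
tool_rot: [-0.082, -0.243, -0.572, 0.779]
contact_force: [0.9, 0.2, 0.2]
gripper_width: 0.998
t 2.8833 q [ 0.84 -0.2  -0.23  2.25 -0.    0.54 -1.21] F [0.9 0.2 0.2] w 0.998 tcp [ 0.3567 -0.3223  0.3215]
goal tcp [ 0.3684 -0.2179  0.1055]
linear [0.1078, 0.154, -0.1495] dr [24.91, 43.02, 23.5]
```

```bash
python3 -m crank '[{"linear":[0.01,0.015,-0.03],"dr":[3,5,3],"hand":1},{"linear":[0.02,0.03,-0.05],"dr":[6,10.5,6],"hand":1},{"linear":[0.035,0.05,-0.07],"dr":[9,16,9],"hand":1},{"linear":[0.05,0.07,-0.09],"dr":[12,21,12],"hand":1},{"linear":[0.065,0.09,-0.11],"dr":[15,26.5,15],"hand":1},{"linear":[0.08,0.11,-0.13],"dr":[18,32,18],"hand":1},{"linear":[0.095,0.13,-0.14],"dr":[21.5,37,21],"hand":1},{"linear":[0.108,0.154,-0.1495],"dr":[24.9,43,23.5],"hand":1},{"linear":[0.108,0.154,-0.1495],"dr":[24.9,43,23.5],"hand":1},{"linear":[0.108,0.154,-0.1495],"dr":[24.9,43,23.5],"hand":1}]'
python3 plan.py .409 -.305 .05 -65 60 0 1 .13;python3 plan.py .409 -.305 .05 -65 60 0 1 0; python3 -c "
from h import *
im=snap('scene','s2');cv2.imwrite('pics/s2c.png',cv2.resize(im[100:300,60:360],None,fx=2,fy=2))"
```

```text
t: 3.72
eef_pos: [0.3877, -0.2778, 0.2617]
tool_rot: [0.003, -0.459, -0.448, 0.767]
contact_force: [0.5, 0.2, 0.4]
gripper_width: 0.998
t 3.7167 q [ 1.81 -0.33 -1.4   2.43  0.97  0.17 -2.91] F [0.5 0.2 0.4] w 0.998 tcp [ 0.3877 -0.2778  0.2617]
goal tcp [ 0.3684 -0.2179  0.1055]
linear [0.1456, 0.0641, -0.0551] dr [9.01, 19.63, 12.65]
t 3.7167 q [ 1.81 -0.33 -1.4   2.43  0.97  0.17 -2.91] F [0.5 0.2 0.4] w 0.998 tcp [ 0.3877 -0.2778  0.2617]
goal tcp [ 0.416  -0.3199  0.0405]
linear [0.1213, 0.1894, -0.0305] dr [9.01, 19.63, 12.65]
```

View pics/s2c.png

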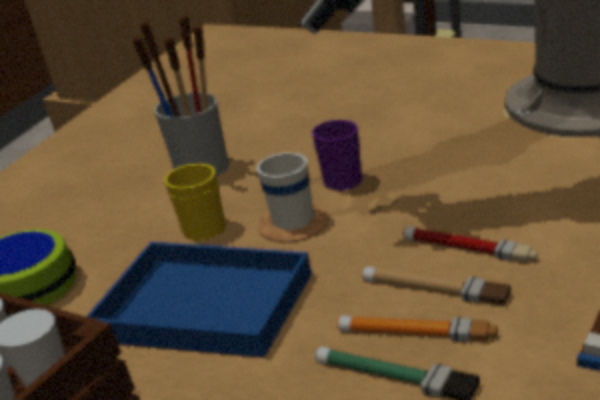

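The camera shows the arm parked above. That grasp is unreachable because the wrist would be too close to the base, and several joints are at their limits. I'll fit the kinematics and choose a feasible approach.

```bash
cat > fit.py <<'E'
from h import *; import kin
from scipy.optimize import least_squares
h=np.pi/2
D=[([1.017,.477,.022,1.555,-.011,1.109,-.083],[.2909,-.6085,.2304],None),([.84,-.20,-.23,2.25,0,.54,-1.21],[.3567,-.3223,.3215],[-.082,-.243,-.572,.779])]
o=bot.get_obs();D.append((o['q'],o['eef_pos'],o['tool_rot']))
R0=np.array([[-.9022,-.0008,.4312],[-.4312,.0014,-.9022],[.0001,-1,-.0016]])
Y=np.array([[0,0,1.],[1,0,0],[0,1,0]]) # flange x,y,z <- tool: flange z = tool y
def fk(q,v):
    kin.P[:]=[(v[0],0,0),(0,0,-h),(v[1],0,h),(0,v[2],h),(v[3],v[4],h),(0,0,h),(v[5],v[6],-h)]
    T=kin.fk(np.array(q)+[0,v[8],0,v[9],0,0,v[10]],0,v[7]);return T[:3,3],T[:3,:3]
def res(v):
    r=[]
    for q,p,w in D:
        P,R=fk(q,v);Rt=R0 if w is None else Ro.from_quat([w[1],w[2],w[3],w[0]]).as_matrix()
        r+=list((P-p)*10)+list(R[:,2]-Rt[:,1])+list((R[:,0]-Rt[:,2]))
    return np.array(r)
if __name__=='__main__':
    best=None
    for off in (0,h,-h,np.pi):
        for yaw in(-2.16,0,2.16):
            s=least_squares(res,[.267,.293,.0525,.3425,.0775,.176,.076,yaw,0,0,off])
            if best is None or s.cost<best.cost:best=s
    print(best.cost,np.round(best.x,4));print(np.round(best.fun,3));np.save('kin.npy',best.x)
E
python3 fit.py
```

```text
2.4203224350389134 [-12.3067  27.258   -8.2461  22.8152  -6.0808  -6.8333  -2.2047  -1.933
   0.2958  -1.5039   2.34  ]
[ 0.111  0.087 -0.003 -0.611  0.747  1.257 -0.942  0.281  0.596  0.083
  0.045  0.007 -0.399  0.218 -0.142 -0.486  0.298 -0.16  -0.009 -0.02
 -0.004 -0.208 -0.13   0.035  0.347  0.006  0.469]
```

```bash
python3 - <<'E'
from h import *
go([.54,-.29,.32],rot(180,0,0,0))
E
```

```text
linear [-0.1333, 0.0293, -0.0894] dr [-27.1, -39.75, -38.97]
```

```bash
python3 -m crank '[{"linear":[-0.02,0.004,-0.013],"dr":[-3,-4.4,-4.3],"hand":1},{"linear":[-0.04,0.008,-0.026],"dr":[-6,-8.8,-8.6],"hand":1},{"linear":[-0.06,0.012,-0.04],"dr":[-9,-13.2,-12.9],"hand":1},{"linear":[-0.08,0.016,-0.053],"dr":[-12,-17.6,-17.2],"hand":1},{"linear":[-0.1,0.02,-0.066],"dr":[-15,-22,-21.5],"hand":1},{"linear":[-0.12,0.025,-0.08],"dr":[-18,-26.4,-25.8],"hand":1},{"linear":[-0.133,0.029,-0.089],"dr":[-21,-30.8,-30.1],"hand":1},{"linear":[-0.133,0.029,-0.089],"dr":[-24,-35.2,-34.4],"hand":1},{"linear":[-0.133,0.029,-0.089],"dr":[-27,-39.7,-39],"hand":1},{"linear":[-0.133,0.029,-0.089],"dr":[-27.1,-39.7,-39],"hand":1}]'
python3 plan.py .409 -.305 .13 175 60 0 0 .13
```

```text
t: 4.6
eef_pos: [0.539, -0.2916, 0.3177]
tool_rot: [0.0, -0.009, 0.709, -0.705]
contact_force: [0.5, -0.2, -1.0]
gripper_width: 0.997
t 4.6 q [ 1.2   0.58 -1.2   1.54  0.53  1.41 -1.6 ] F [ 0.5 -0.2 -1. ] w 0.997 tcp [ 0.539  -0.2916  0.3177]
goal tcp [ 0.5048 -0.3134  0.1855]
linear [0.0329, 0.1325, 0.0222] dr [-2.7, 5.36, -59.22]
```

```bash
python3 -m crank '[{"linear":[0.004,0.014,0.002],"dr":[0,0.6,-6.6],"hand":1},{"linear":[0.008,0.03,0.004],"dr":[0,1.2,-13],"hand":1},{"linear":[0.012,0.045,0.007],"dr":[-1,1.8,-20],"hand":1},{"linear":[0.016,0.06,0.01],"dr":[-1,2.4,-26],"hand":1},{"linear":[0.02,0.075,0.012],"dr":[-1.5,3,-33],"hand":1},{"linear":[0.024,0.09,0.015],"dr":[-2,3.6,-40],"hand":1},{"linear":[0.028,0.105,0.018],"dr":[-2,4.2,-46],"hand":1},{"linear":[0.031,0.12,0.02],"dr":[-2.5,5,-53],"hand":1},{"linear":[0.033,0.1325,0.022],"dr":[-2.7,5.4,-59],"hand":1},{"linear":[0.033,0.1325,0.022],"dr":[-2.7,5.4,-59],"hand":1}]'
python3 plan.py .409 -.305 .05 175 60 0 0 .12
```

```text
t: 5.43
eef_pos: [0.4983, -0.3099, 0.1777]
tool_rot: [-0.329, -0.293, 0.659, -0.609]
contact_force: [0.5, -0.2, -2.2]
gripper_width: 1.004
t 5.4333 q [ 0.35  0.9  -0.    1.23  0.2   1.91 -1.31] F [ 0.5 -0.2 -2.2] w 1.004 tcp [ 0.4983 -0.3099  0.1777]
goal tcp [ 0.4961 -0.3126  0.1005]
linear [-0.0599, 0.0485, 0.006] dr [0.77, 2.25, -7.58]
```

```bash
python3 -m crank '[{"linear":[-0.02,0.015,0.002],"dr":[0,1,0],"hand":1},{"linear":[-0.04,0.03,0.004],"dr":[0.5,2,-1],"hand":1},{"linear":[-0.06,0.0485,0.006],"dr":[0.7,2.2,-2.5],"hand":1},{"linear":[-0.06,0.0485,0.006],"dr":[0.7,2.2,-2.5],"hand":1},{"linear":[-0.06,0.0485,0.006],"dr":[0.7,2.2,-2.5],"hand":1}]'
python3 plan.py .409 -.305 .052 175 55 0 0 0;python3 -c "
from h import *
im=snap('scene','s3');im2=snap('top','t3');cv2.imwrite('pics/s3c.png',np.hstack([cv2.resize(im[100:300,100:300],None,fx=2,fy=2),cv2.resize(im2[220:420,380:580],None,fx=2,fy=2)]))"
```

```text
t: 5.85
eef_pos: [0.4943, -0.3128, 0.0989]
tool_rot: [-0.355, -0.299, 0.641, -0.611]
contact_force: [-0.0, -0.8, 1.3]
gripper_width: 1.0
t 5.85 q [ 0.34  1.01  0.    1.23  0.21  1.85 -1.36] F [-0.  -0.8  1.3] w 1.0 tcp [ 0.4943 -0.3128  0.0989]
goal tcp [ 0.3935 -0.3036  0.0411]
linear [0.0104, 0.1161, 0.0001] dr [0.22, -0.04, 0.17]
```

View pics/s3c.png

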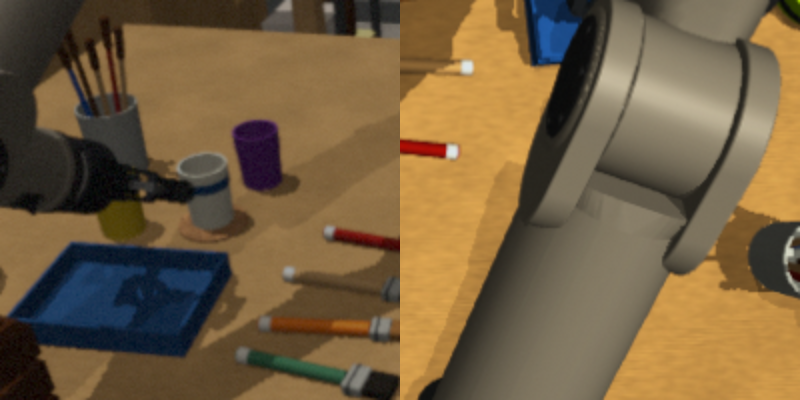

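```bash
python3 -m crank '[{"linear":[0.003,0.025,0],"dr":[0,0,0],"hand":1},{"linear":[0.005,0.05,0],"dr":[0,0,0],"hand":1},{"linear":[0.007,0.075,0],"dr":[0,0,0],"hand":1},{"linear":[0.009,0.1,0],"dr":[0,0,0],"hand":1},{"linear":[0.0105,0.115,0],"dr":[0,0,0],"hand":1},{"linear":[0.0105,0.115,0],"dr":[0,0,0],"hand":1}]'
python3 -m crank '[{"linear":[0,0,0],"dr":[0,0,0],"hand":0.4},{"linear":[0,0,0],"dr":[0,0,0],"hand":0.2},{"linear":[0,0,0],"dr":[0,0,0],"hand":0},{"linear":[0,0,0],"dr":[0,0,0],"hand":-0.3},{"linear":[0,0,0],"dr":[0,0,0],"hand":-0.6},{"linear":[0,0,0],"dr":[0,0,0],"hand":-1},{"linear":[0,0,0],"dr":[0,0,0],"hand":-1},{"linear":[0,0,0],"dr":[0,0,0],"hand":-1}]' 50
python3 plan.py .409 -.305 .10 175 55 0 0 0;python3 -c "
from h import *
im=snap('scene','s4');cv2.imwrite('pics/s4c.png',cv2.resize(im[130:270,120:320],None,fx=3,fy=3))"
```

```text
t: 6.45
eef_pos: [0.3931, -0.3052, 0.0443]
tool_rot: [-0.356, -0.296, 0.642, -0.612]
contact_force: [-0.6, 0.7, 0.8]
gripper_width: 0.996
t: 7.12
eef_pos: [0.3977, -0.3054, 0.0448]
tool_rot: [-0.354, -0.295, 0.641, -0.613]
contact_force: [1.8, -0.3, 7.1]
gripper_width: 0.683
t 7.1167 q [ 0.38  0.95 -0.01  1.51  0.24  1.61 -1.4 ] F [ 1.8 -0.3  7.1] w 0.683 tcp [ 0.3977 -0.3054  0.0448]
goal tcp [ 0.3935 -0.3036  0.0891]
linear [0.0387, -0.0221, -0.0012] dr [0.1, -0.31, -0.29]
```

View pics/s4c.png

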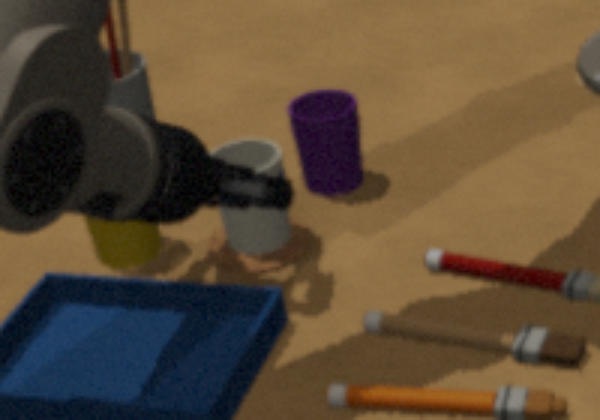

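The gripper holds the cup at an opening of 0.68 (58 mm), near (255,195) in the crop, and it looks upright. The purple and yellow cups look untouched. Next I lift it.

```bash
python3 -m crank '[{"linear":[0.008,-0.006,0],"dr":[0,0,0],"hand":-1},{"linear":[0.016,-0.011,0],"dr":[0,0,0],"hand":-1},{"linear":[0.032,-0.022,0],"dr":[0,0,0],"hand":-1},{"linear":[0.049,-0.034,0],"dr":[0,0,0],"hand":-1},{"linear":[0.065,-0.046,0],"dr":[0,0,0],"hand":-1},{"linear":[0.065,-0.046,0],"dr":[0,0,0],"hand":-1}]'
python3 plan.py .565 -.295 .125 175 58 0 0 0; python3 -c "
from h import *
snap('top','t5')
for d in bot.cut_out('top','coaster')[:2]:
  v,u=np.nonzero(d['pixels']);X=pt('top',np.c_[u,v],.004);print(d['score'],X.mean(0),X.min(0),X.max(0))
bot.read_camera('scene')
for d in bot.cut_out('scene','coaster')[:2]:
  v,u=np.nonzero(d['pixels']);X=pt('scene',np.c_[u,v],.004);print(d['score'],X.mean(0),X.min(0),X.max(0))
print([(d['score'],pt('scene',d['xy'],0)) for d in bot.place_of('scene','coaster')])"
```

```text
t: 7.67
eef_pos: [0.3978, -0.3055, 0.1267]
tool_rot: [-0.354, -0.294, 0.641, -0.614]
contact_force: [1.7, -0.5, -1.4]
gripper_width: 0.684
t 7.6667 q [ 0.38  0.84 -0.    1.52  0.24  1.72 -1.37] F [ 1.7 -0.5 -1.4] w 0.684 tcp [ 0.3978 -0.3055  0.1267]
goal tcp [ 0.5489 -0.2936  0.1149]
linear [-0.0961, -0.1149, -0.0259] dr [0.12, -0.39, -3.47]
0.82 [ 0.42282484 -0.27912835] [ 0.38709144 -0.30366967] [ 0.45172609 -0.26025185]
0.7 [ 0.66207823 -0.06858643] [ 0.64478506 -0.16766455] [0.68352276 0.00200703]
0.59 [ 0.41630173 -0.30159417] [ 0.37157155 -0.34416866] [ 0.45894142 -0.25820337]
0.3 [0.56697461 0.24316546] [0.44684485 0.09549368] [0.65140345 0.37758625]
[(0.85, array([ 0.41136476, -0.30493207])), (0.64, array([0.55290346, 0.33469824]))]
```

```bash
python3 -m crank '[{"linear":[-0.01,-0.012,-0.003],"dr":[0,0,0],"hand":-1},{"linear":[-0.024,-0.029,-0.006],"dr":[0,0,-1],"hand":-1},{"linear":[-0.04,-0.048,-0.011],"dr":[0,0,-1.5],"hand":-1},{"linear":[-0.06,-0.072,-0.016],"dr":[0,0,-2],"hand":-1},{"linear":[-0.078,-0.093,-0.021],"dr":[0,0,-3],"hand":-1},{"linear":[-0.09,-0.108,-0.024],"dr":[0,-0.4,-3.5],"hand":-1},{"linear":[-0.096,-0.115,-0.026],"dr":[0,-0.4,-3.5],"hand":-1},{"linear":[-0.096,-0.115,-0.026],"dr":[0,-0.4,-3.5],"hand":-1}]'
python3 -m crank '[{"linear":[0,0,0],"dr":[0,-7,0],"hand":-1},{"linear":[0,0,0],"dr":[0,-14,0],"hand":-1},{"linear":[0,0,0],"dr":[0,-21,0],"hand":-1},{"linear":[0,0,0],"dr":[0,-28,0],"hand":-1},{"linear":[0,0,0],"dr":[0,-35,0],"hand":-1},{"linear":[0,0,0],"dr":[0,-42,0],"hand":-1},{"linear":[0,0,0],"dr":[0,-49,0],"hand":-1},{"linear":[0,0,0],"dr":[0,-56,0],"hand":-1},{"linear":[0,0,0],"dr":[0,-63,0],"hand":-1},{"linear":[0,0,0],"dr":[0,-70,0],"hand":-1}]'
python3 plan.py .565 -.295 .10 175 62 -150 0 0; python3 -c "
from h import *
im=snap('scene','s6');cv2.imwrite('pics/s6c.png',cv2.resize(im[130:290,80:280],None,fx=3,fy=3))"
```

```text
t: 8.58
eef_pos: [0.5372, -0.2919, 0.1049]
tool_rot: [-0.367, -0.314, 0.629, -0.609]
contact_force: [0.8, -0.7, -1.6]
gripper_width: 0.683
t: 9.42
eef_pos: [0.5354, -0.2905, 0.1033]
tool_rot: [0.065, -0.606, 0.728, -0.313]
contact_force: [-0.6, 0.2, -1.5]
gripper_width: 0.68
t 9.4167 q [ 0.06  1.13  0.49  1.12 -0.08  1.92  0.11] F [-0.6  0.2 -1.5] w 0.68 tcp [ 0.5354 -0.2905  0.1033]
goal tcp [ 0.5483 -0.2935  0.0911]
linear [-0.004, -0.0046, 0.017] dr [-4.3, -79.45, 1.88]
```

View pics/s6c.png

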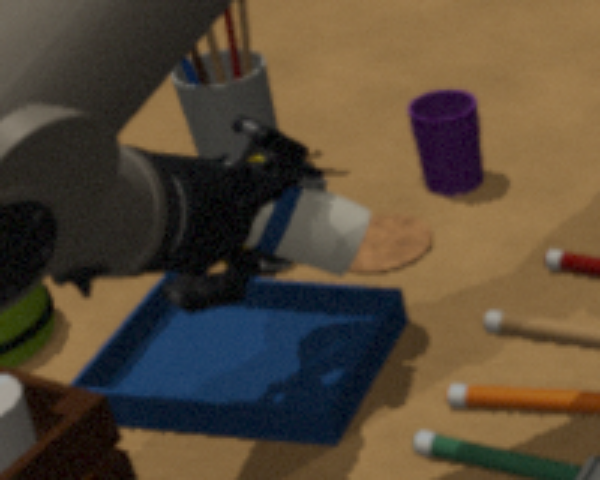

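```bash
python3 plan.py .585 -.30 .105 175 62 -75 0 0
```

```text
t 9.4667 q [ 0.06  1.13  0.49  1.12 -0.08  1.92  0.12] F [ 0.6 -0.3 -1.5] w 0.682 tcp [ 0.5354 -0.2905  0.1033]
goal tcp [ 0.5683 -0.2985  0.0961]
linear [-0.0029, -0.0244, 0.0244] dr [-4.21, -4.07, -1.03]
```

```bash
python3 -m crank '[{"linear":[0,-0.008,0.008],"dr":[-1,-1,0],"hand":-1},{"linear":[-0.001,-0.016,0.016],"dr":[-2,-2,0],"hand":-1},{"linear":[-0.003,-0.0244,0.0244],"dr":[-4,-4,-1],"hand":-1},{"linear":[-0.003,-0.0244,0.0244],"dr":[-4,-4,-1],"hand":-1}]'
python3 -m crank '[{"linear":[0,0,0],"dr":[0,-5,0],"hand":-1},{"linear":[0,0,0],"dr":[0,-10,0],"hand":-1},{"linear":[0,0,0],"dr":[0,-15,0],"hand":-1},{"linear":[0,0,0],"dr":[0,-20,0],"hand":-1},{"linear":[0,0,0],"dr":[0,-25,0],"hand":-1},{"linear":[0,0,0],"dr":[0,-30,0],"hand":-1},{"linear":[0,0,0],"dr":[0,-35,0],"hand":-1},{"linear":[0,0,0],"dr":[0,-40,0],"hand":-1},{"linear":[0,0,0],"dr":[0,-45,0],"hand":-1},{"linear":[0,0,0],"dr":[0,-50,0],"hand":-1}]'
python3 -m crank '[{"linear":[0,0,0],"dr":[0,-7,0],"hand":-1},{"linear":[0,0,0],"dr":[0,-14,0],"hand":-1},{"linear":[0,0,0],"dr":[0,-21,0],"hand":-1},{"linear":[0,0,0],"dr":[0,-28,0],"hand":-1},{"linear":[0,0,0],"dr":[0,-35,0],"hand":-1},{"linear":[0,0,0],"dr":[0,-40,0],"hand":-1},{"linear":[0,0,0],"dr":[0,-40,0],"hand":-1},{"linear":[0,0,0],"dr":[0,-40,0],"hand":-1},{"linear":[0,0,0],"dr":[0,-40,0],"hand":-1},{"linear":[0,0,0],"dr":[0,-40,0],"hand":-1}]'
python3 plan.py .585 -.30 .105 175 62 -165 0 0; python3 -c "
from h import *
R=tool()[1];print(R.as_matrix())
im=snap('scene','s7');cv2.imwrite('pics/s7c.png',cv2.resize(im[130:290,80:280],None,fx=3,fy=3))"
```

```text
t: 9.8
eef_pos: [0.6008, -0.2824, 0.1221]
tool_rot: [0.126, -0.639, 0.682, -0.334]
contact_force: [6.4, 5.2, 3.9]
gripper_width: 0.681
t: 10.63
eef_pos: [0.5776, -0.2901, 0.1111]
tool_rot: [-0.387, 0.713, -0.584, 0.022]
contact_force: [-0.4, -0.2, -1.6]
gripper_width: 0.679
t: 11.47
eef_pos: [0.5779, -0.2904, 0.1121]
tool_rot: [-0.562, 0.679, -0.417, -0.222]
contact_force: [-0.8, -0.4, -0.6]
gripper_width: 0.682
t 11.4667 q [ 0.03  1.15  0.52  1.03 -0.06  1.92  1.75] F [-0.8 -0.4 -0.6] w 0.682 tcp [ 0.5779 -0.2904  0.1121]
goal tcp [ 0.5683 -0.2985  0.0961]
linear [0.0096, 0.0172, -0.005] dr [3.02, -0.93, 8.59]
[[ 0.55343664 -0.81568558  0.16841889]
 [-0.31714363 -0.01940411  0.94817899]
 [-0.77014791 -0.57816997 -0.26942843]]
```

View pics/s7c.png

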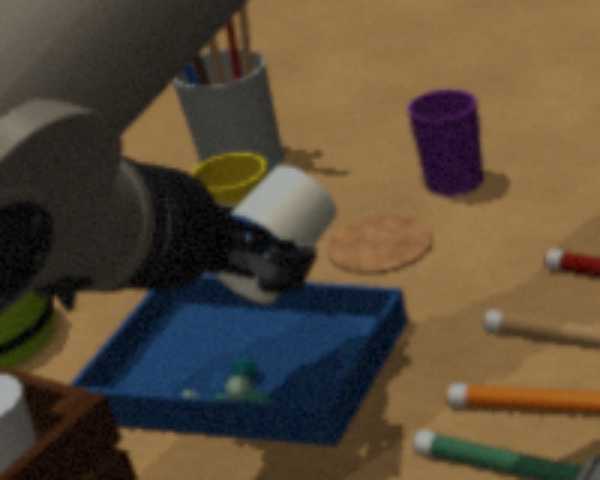

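Glass pieces are lying in the tray around (235,385) in the crop, and the cup is pointing mouth-down. I'll tilt it a little further and count the pieces.

```bash
python3 -m crank '[{"linear":[0,0,0],"dr":[0,-7,0],"hand":-1},{"linear":[0,0,0],"dr":[0,-14,0],"hand":-1},{"linear":[0,0,0],"dr":[0,-7,0],"hand":-1},{"linear":[0,0,0],"dr":[0,-14,0],"hand":-1},{"linear":[0,0,0],"dr":[0,-14,0],"hand":-1},{"linear":[0,0,0],"dr":[0,-14,0],"hand":-1}]'
python3 -c "
from h import *
for c in('top','scene'):
  snap(c,'g_'+c)
  for n in('glass1',):
    for d in bot.place_of(c,n):print(c,round(d['score'],2),np.round(d['xy']),pt(c,d['xy'],.0145).round(3))
print(bot.get_obs()['contact_force'])
"
python3 plan.py .585 -.30 .125 175 58 0 0 0
```

```text
t: 12.02
eef_pos: [0.578, -0.2904, 0.1124]
tool_rot: [-0.609, 0.647, -0.345, -0.303]
contact_force: [-0.1, 0.3, -2.0]
gripper_width: 0.677
top 0.6 [242. 224.] [0.578 0.209]
top 0.47 [489. 186.] [ 0.657 -0.336]
scene 0.52 [163. 250.] [ 0.601 -0.322]
scene 0.49 [159. 258.] [ 0.628 -0.316]
scene 0.47 [164. 262.] [ 0.638 -0.298]
scene 0.36 [269. 288.] [ 0.673 -0.051]
[-0.05090262  0.81019224 -0.61105534]
t 12.2167 q [ 0.01  1.16  0.56  1.04 -0.08  1.92  2.02] F [-0.1  0.8 -0.6] w 0.681 tcp [ 0.578  -0.2905  0.1124]
goal tcp [ 0.5689 -0.2986  0.1149]
linear [-0.0067, 0.006, -0.0085] dr [-5.59, 178.05, 7.99]
```

```bash
python3 -m crank '[{"linear":[0,0,0],"dr":[0,7,0],"hand":-1},{"linear":[0,0,0],"dr":[0,14,0],"hand":-1},{"linear":[0,0,0],"dr":[0,21,0],"hand":-1},{"linear":[0,0,0],"dr":[0,28,0],"hand":-1},{"linear":[0,0,0],"dr":[0,35,0],"hand":-1},{"linear":[0,0,0],"dr":[0,42,0],"hand":-1},{"linear":[0,0,0],"dr":[0,49,0],"hand":-1},{"linear":[0,0,0],"dr":[0,56,0],"hand":-1},{"linear":[0,0,0],"dr":[0,63,0],"hand":-1},{"linear":[0,0,0],"dr":[0,70,0],"hand":-1}]'
python3 -m crank '[{"linear":[0,0,0],"dr":[0,7,0],"hand":-1},{"linear":[0,0,0],"dr":[0,14,0],"hand":-1},{"linear":[0,0,0],"dr":[0,21,0],"hand":-1},{"linear":[0,0,0],"dr":[0,28,0],"hand":-1},{"linear":[0,0,0],"dr":[0,35,0],"hand":-1},{"linear":[0,0,0],"dr":[0,42,0],"hand":-1},{"linear":[0,0,0],"dr":[0,49,0],"hand":-1},{"linear":[0,0,0],"dr":[0,56,0],"hand":-1},{"linear":[0,0,0],"dr":[0,63,0],"hand":-1},{"linear":[0,0,0],"dr":[0,70,0],"hand":-1}]'
python3 plan.py .413 -.304 .13 175 55 0 0 0
```

```text
t: 13.05
eef_pos: [0.578, -0.2904, 0.1124]
tool_rot: [-0.299, 0.703, -0.633, 0.125]
contact_force: [0.0, 0.5, -0.9]
gripper_width: 0.686
t: 13.88
eef_pos: [0.578, -0.2904, 0.1123]
tool_rot: [-0.118, -0.504, 0.69, -0.505]
contact_force: [-0.7, -0.2, -0.9]
gripper_width: 0.682
t 13.8833 q [-0.04  1.19  0.69  1.04 -0.17  1.92 -0.36] F [-0.7 -0.2 -0.9] w 0.682 tcp [ 0.578  -0.2904  0.1123]
goal tcp [ 0.3975 -0.3026  0.1191]
linear [0.0953, 0.1435, -0.0557] dr [-5.16, 38.11, 1.22]
```

```bash
python3 -m crank '[{"linear":[0.008,0.012,-0.005],"dr":[0,6,0],"hand":-1},{"linear":[0.022,0.033,-0.012],"dr":[-1,12,0],"hand":-1},{"linear":[0.038,0.058,-0.022],"dr":[-2,18,0],"hand":-1},{"linear":[0.055,0.083,-0.032],"dr":[-3,24,0.5],"hand":-1},{"linear":[0.072,0.108,-0.042],"dr":[-4,30,1],"hand":-1},{"linear":[0.086,0.13,-0.05],"dr":[-5,36,1],"hand":-1},{"linear":[0.0953,0.1435,-0.0557],"dr":[-5.2,38.1,1.2],"hand":-1},{"linear":[0.0953,0.1435,-0.0557],"dr":[-5.2,38.1,1.2],"hand":-1},{"linear":[0.0953,0.1435,-0.0557],"dr":[-5.2,38.1,1.2],"hand":-1}]'
python3 plan.py .413 -.304 .13 175 55 0 0 0; python3 -c "
from h import *
bot.read_camera('top')
for d in bot.place_of('top','glass1'):print(round(d['score'],2),np.round(d['xy']),pt('top',d['xy'],.0145).round(3))
im=snap('scene','s8');cv2.imwrite('pics/s8c.png',cv2.resize(im[150:290,80:280],None,fx=4,fy=4))"
```

```text
t: 14.63
eef_pos: [0.3972, -0.3034, 0.1194]
tool_rot: [-0.352, -0.301, 0.642, -0.611]
contact_force: [0.6, -0.1, -0.4]
gripper_width: 0.68
t 14.6333 q [-0.15  1.09  0.91  1.56 -0.23  1.65 -0.79] F [ 0.6 -0.1 -0.4] w 0.68 tcp [ 0.3972 -0.3034  0.1194]
goal tcp [ 0.3975 -0.3026  0.1191]
linear [-0.0004, -0.0, -0.0008] dr [0.08, 0.36, 0.06]
0.68 [270. 228.] [0.569 0.148]
0.38 [483. 215.] [ 0.591 -0.321]
0.35 [477. 198.] [ 0.63  -0.309]
```

View pics/s8c.png

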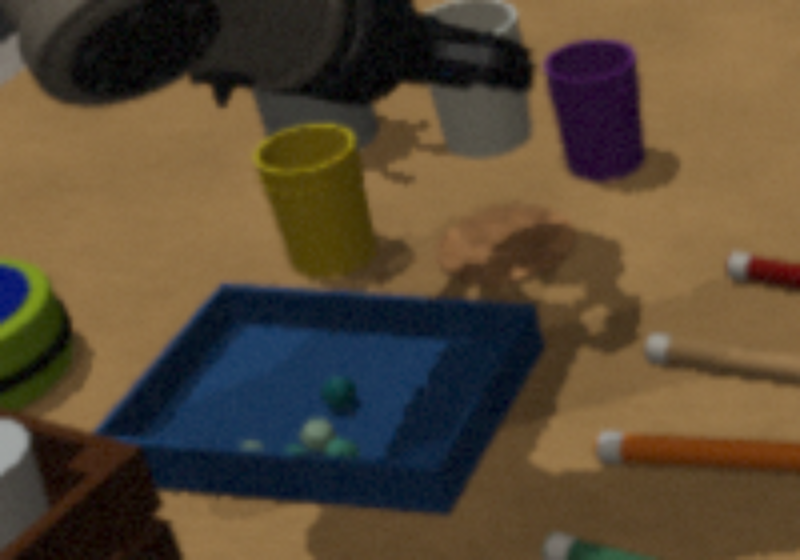

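The picture shows all five glass pieces in the tray, between (250,445) and (338,393) in the crop. The cup is held upright above the coaster.

```bash
python3 - <<'E'
from h import *
z=.1194-.0448+.004
print(z,pt('scene',(201.75,184.5),z))
im=cv2.imread('pics/s8.png')
for c in [(.413,-.304)]:
  for r,zz in((.027,z),(.031,z+.08)):
    a=np.linspace(0,2*np.pi,60);P=px('scene',np.c_[c[0]+r*np.cos(a),c[1]+r*np.sin(a),0*a+zz]);print(zz,'crop col',(P.min(0)-[80,150])*4,(P.max(0)-[80,150])*4)
E
python3 plan.py .413 -.304 .056 175 55 0 0 0
```

```text
0.0786 [ 0.41189281 -0.3026982 ]
0.0786 crop col [439.90922902 117.46621735] [528.43645154 160.80541928]
0.15860000000000002 crop col [406.77091034  -2.01914871] [513.1617139   44.10348423]
t 14.7833 q [-0.15  1.09  0.91  1.56 -0.23  1.65 -0.79] F [ 0.   0.  -1.9] w 0.679 tcp [ 0.399  -0.3033  0.1187]
goal tcp [ 0.3975 -0.3026  0.0451]
linear [-0.0594, 0.0435, -0.0001] dr [-0.06, 0.5, 0.0]
```

```bash
python3 -m crank '[{"linear":[-0.016,0.012,0],"dr":[0,0,0],"hand":-1},{"linear":[-0.032,0.024,0],"dr":[0,0,0],"hand":-1},{"linear":[-0.046,0.034,0],"dr":[0,0,0],"hand":-1},{"linear":[-0.053,0.039,0],"dr":[0,0.2,0],"hand":-1},{"linear":[-0.057,0.042,0],"dr":[0,0.4,0],"hand":-1},{"linear":[-0.0594,0.0435,0],"dr":[0,0.5,0],"hand":-1},{"linear":[-0.0594,0.0435,0],"dr":[0,0.5,0],"hand":-1},{"linear":[-0.0594,0.0435,0],"dr":[0,0.5,0],"hand":-1}]'
```

```text
t: 15.45
eef_pos: [0.3962, -0.3034, 0.0457]
tool_rot: [-0.354, -0.298, 0.64, -0.613]
contact_force: [0.5, -0.4, -1.3]
gripper_width: 0.68
```

```bash
python3 -m crank '[{"linear":[-0.0008,0.0006,0],"dr":[0,0,0],"hand":-1},{"linear":[-0.0016,0.0011,0],"dr":[0,0,0],"hand":-1},{"linear":[-0.0016,0.0011,0],"dr":[0,0,0],"hand":-1}]'
python3 -m crank '[{"linear":[0,0,0],"dr":[0,0,0],"hand":0.4},{"linear":[0,0,0],"dr":[0,0,0],"hand":0.5},{"linear":[0,0,0],"dr":[0,0,0],"hand":0.7},{"linear":[0,0,0],"dr":[0,0,0],"hand":1},{"linear":[0,0,0],"dr":[0,0,0],"hand":1},{"linear":[0,0,0],"dr":[0,0,0],"hand":1},{"linear":[0,0,0],"dr":[0,0,0],"hand":1}]'
python3 -m crank '[{"linear":[0,-0.02,0],"dr":[0,0,0],"hand":1},{"linear":[0,-0.05,0],"dr":[0,0,0],"hand":1},{"linear":[0,-0.09,0],"dr":[0,0,0],"hand":1},{"linear":[0,-0.13,0],"dr":[0,0,0],"hand":1},{"linear":[0.03,-0.15,0],"dr":[0,0,0],"hand":1},{"linear":[0.06,-0.17,0],"dr":[0,0,0],"hand":1},{"linear":[0.08,-0.18,0],"dr":[0,0,4],"hand":1},{"linear":[0.09,-0.19,0],"dr":[0,0,10],"hand":1}]'
python3 - <<'E'
from h import *
im=snap('scene','s9')
cut=bot.cut_out('scene','cup')
for d in cut:
    print(round(d['score'],2),np.round(d['extent']))
for n,z in(('cup',.004),('coaster',0)):
    print(n,[(round(d['score'],2),pt('scene',d['xy'],z).round(4)) for d in bot.place_of('scene',n)])
cv2.imwrite('pics/s9c.png',cv2.resize(im[160:240,160:260],None,fx=6,fy=6,interpolation=2))
go([.5,-.1,.35],rot(180,0,0,0))
print(bot.get_obs()['q'])
a=np.linspace(0,2*np.pi,90)
for c,r,zz in(((.413,-.304),.027,.004),((.413,-.304),.031,.084),((.413,-.304),.045,.004)):
    P=px('scene',np.c_[c[0]+r*np.cos(a),c[1]+r*np.sin(a),0*a+zz]);print((P.min(0)-[160,160])*6,(P.max(0)-[160,160])*6)
E
```

```text
t: 15.7
eef_pos: [0.3962, -0.3034, 0.0448]
tool_rot: [-0.355, -0.298, 0.64, -0.613]
contact_force: [0.2, -0.4, 4.2]
gripper_width: 0.681
t: 16.28
eef_pos: [0.396, -0.3029, 0.0434]
tool_rot: [-0.354, -0.299, 0.64, -0.612]
contact_force: [0.5, -0.4, 0.8]
gripper_width: 1.003
t: 16.95
eef_pos: [0.5003, -0.3124, 0.2269]
tool_rot: [-0.299, -0.241, 0.664, -0.642]
contact_force: [-0.0, 0.2, 0.4]
gripper_width: 0.999
0.87 [144. 181. 174. 218.]
0.86 [189. 178. 216. 216.]
cup [(0.92, array([ 0.4115, -0.3002])), (0.72, array([ 0.2925, -0.2825])), (0.67, array([ 0.4453, -0.4143]))]
coaster [(0.51, array([ 0.4068, -0.3118]))]
linear [0.1, -0.0739, -0.2111] dr [1.94, -4.87, 44.93]
[-0.09838177  0.94527707  0.87867391  1.31169564 -0.22064569  1.81809896
 -0.87075937]
[213.80113157 266.81116941] [341.42112289 335.34149912]
[167.29266889 100.25558477] [320.35068033 174.59527096]
[170.9250634  245.12114115] [383.66454584 359.41628774]
```

View pics/s9c.png

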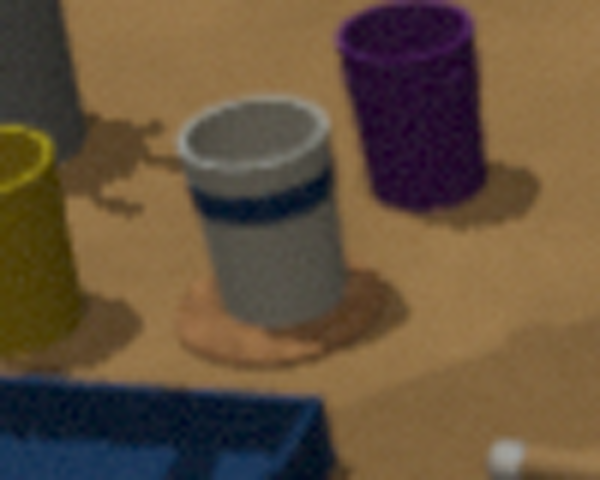

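The cup is upright on the coaster, with its foot at (280,310) and the coaster at about (285,310) in the crop, so it may sit slightly towards the robot. I'll measure that offset.

```bash
python3 - <<'E'
from h import *
im=cv2.GaussianBlur(cv2.imread('pics/s9.png'),(3,3),0);im0=cv2.GaussianBlur(cv2.imread('pics/s8.png'),(3,3),0)
for c in (204,206,208):print(c,[(r,tuple(int(k) for k in im[r,c])) for r in range(209,224)])
print('row208',[(c,int(im[208,c,0]),int(im[208,c,2])) for c in range(186,232)])
# cup fit by template: search (x,y) for cup silhouette vs white/blue pixel mask
hsv=cv2.cvtColor(im,cv2.COLOR_BGR2HSV).astype(int)
b,g,r=[im[...,i].astype(int) for i in range(3)]
m=((r-b)<25)&(np.maximum(b,r)>50)
m=m.astype(np.uint8);m[:,:187]=0;m[:,221:]=0;m[:174]=0;m[222:]=0
n,l,s,_=cv2.connectedComponentsWithStats(m);k=1+s[1:,4].argmax();m=(l==k);print('cup mask',s[k])
a=np.linspace(0,2*np.pi,90);best=[]
for x in np.arange(.40,.424,.001):
    for y in np.arange(-.312,-.292,.001):
        P=np.vstack([px('scene',np.c_[x+q*np.cos(a),y+q*np.sin(a),0*a+z]) for q,z in((.027,.004),(.031,.084))])
        t=np.zeros(m.shape,np.uint8);S=16;cv2.fillConvexPoly(t,cv2.convexHull(np.round(P*S).astype(np.int32)),1,shift=4)
        best.append(((t&m).sum()/((t|m).sum()),x,y))
print(sorted(best)[-4:])
# coaster: orange-ness in s9 & hull by fit over edge from s8
for nme,i2 in(('s9',im),('s8',im0)):
    sat=(i2[...,2].astype(int)-i2[...,0]);print(nme,'col208',[(q,tuple(int(k) for k in i2[q,208])) for q in range(198,226,1)])
E
```

```text
204 [(209, (72, 82, 85)), (210, (73, 83, 86)), (211, (72, 82, 85)), (212, (72, 82, 86)), (213, (71, 82, 90)), (214, (65, 82, 100)), (215, (60, 86, 115)), (216, (63, 97, 133)), (217, (67, 103, 143)), (218, (65, 102, 142)), (219, (60, 95, 132)), (220, (55, 87, 120)), (221, (57, 91, 121)), (222, (66, 104, 134)), (223, (70, 109, 139))]
206 [(209, (73, 83, 86)), (210, (74, 83, 86)), (211, (73, 82, 85)), (212, (72, 82, 86)), (213, (69, 81, 89)), (214, (59, 76, 91)), (215, (50, 74, 99)), (216, (53, 84, 117)), (217, (61, 97, 134)), (218, (62, 99, 138)), (219, (56, 91, 126)), (220, (51, 82, 113)), (221, (55, 89, 118)), (222, (65, 105, 135)), (223, (69, 111, 141))]
208 [(209, (72, 81, 84)), (210, (72, 81, 84)), (211, (71, 81, 84)), (212, (70, 80, 85)), (213, (65, 78, 88)), (214, (54, 72, 90)), (215, (47, 71, 97)), (216, (52, 82, 115)), (217, (62, 98, 136)), (218, (65, 103, 142)), (219, (57, 91, 126)), (220, (50, 82, 111)), (221, (56, 92, 119)), (222, (66, 107, 136)), (223, (69, 112, 142))]
row208 [(186, 70, 143), (187, 71, 144), (188, 71, 144), (189, 70, 144), (190, 68, 142), (191, 66, 142), (
[... 1462 characters left out ...]
, (66, 107, 136)), (223, (69, 112, 142)), (224, (73, 107, 136)), (225, (79, 90, 107))]
s8 col208 [(198, (67, 109, 139)), (199, (64, 105, 134)), (200, (60, 97, 128)), (201, (58, 92, 124)), (202, (57, 89, 124)), (203, (56, 90, 126)), (204, (57, 92, 129)), (205, (57, 91, 128)), (206, (55, 88, 124)), (207, (49, 79, 111)), (208, (39, 64, 91)), (209, (31, 52, 75)), (210, (30, 49, 70)), (211, (31, 49, 71)), (212, (30, 49, 72)), (213, (29, 49, 72)), (214, (29, 49, 71)), (215, (31, 51, 74)), (216, (37, 61, 87)), (217, (47, 76, 107)), (218, (53, 84, 118)), (219, (48, 76, 107)), (220, (39, 63, 88)), (221, (35, 58, 78)), (222, (34, 57, 75)), (223, (34, 55, 72)), (224, (36, 52, 68)), (225, (42, 45, 53))]
```

```bash
python3 plan.py .45 -.05 .36 -80 0 0 0 0
```

```text
t 17.15 q [-0.1   0.95  0.88  1.31 -0.22  1.82 -0.87] F [-0.1 -0.5 -1. ] w 1.0 tcp [ 0.4997 -0.312   0.2273]
goal tcp [ 0.45  -0.05   0.341]
linear [0.1321, -0.0292, -0.2564] dr [40.93, -99.03, 31.43]
```

```bash
python3 -m crank '[{"linear":[0.013,-0.003,-0.025],"dr":[2.2,-5.4,1.7],"hand":1},{"linear":[0.026,-0.006,-0.05],"dr":[4.5,-10.8,3.4],"hand":1},{"linear":[0.039,-0.009,-0.075],"dr":[6.7,-16.2,5.1],"hand":1},{"linear":[0.052,-0.012,-0.1],"dr":[9,-21.6,6.9],"hand":1},{"linear":[0.066,-0.015,-0.128],"dr":[11.2,-27,8.6],"hand":1},{"linear":[0.079,-0.018,-0.154],"dr":[13.4,-32.4,10.3],"hand":1},{"linear":[0.092,-0.02,-0.18],"dr":[15.6,-37.8,12],"hand":1},{"linear":[0.105,-0.023,-0.205],"dr":[17.9,-43.2,13.7],"hand":1},{"linear":[0.118,-0.026,-0.23],"dr":[20.1,-48.6,15.4],"hand":1},{"linear":[0.132,-0.029,-0.256],"dr":[22.3,-54,17.1],"hand":1}]'
python3 plan.py .421 .13 .10 -80 40 0 0 .12
```

```text
t: 17.98
eef_pos: [0.4494, -0.0482, 0.339]
tool_rot: [0.177, -0.46, 0.621, -0.609]
contact_force: [0.9, 1.2, 0.9]
gripper_width: 0.999
t 17.9833 q [-0.7   0.27  0.72  1.76  0.    1.55 -0.58] F [0.9 1.2 0.9] w 0.999 tcp [ 0.4494 -0.0482  0.339 ]
goal tcp [0.4097 0.1939 0.1774]
linear [-0.2253, 0.1229, -0.143] dr [33.08, -35.62, -23.19]
```

```bash
python3 -m crank '[{"linear":[-0.035,0.005,-0.02],"dr":[4,-4.4,-3],"hand":1},{"linear":[-0.065,0.015,-0.035],"dr":[8,-8.8,-6],"hand":1},{"linear":[-0.095,0.03,-0.05],"dr":[12,-13,-9],"hand":1},{"linear":[-0.12,0.045,-0.07],"dr":[16,-17.5,-11.5],"hand":1},{"linear":[-0.145,0.06,-0.09],"dr":[20,-22,-14],"hand":1},{"linear":[-0.175,0.08,-0.11],"dr":[24,-26.4,-17],"hand":1},{"linear":[-0.2,0.1,-0.127],"dr":[28.5,-31,-20],"hand":1},{"linear":[-0.2253,0.1229,-0.143],"dr":[33,-35.6,-23.2],"hand":1},{"linear":[-0.2253,0.1229,-0.143],"dr":[33,-35.6,-23.2],"hand":1},{"linear":[-0.2253,0.1229,-0.143],"dr":[33,-35.6,-23.2],"hand":1}]'
python3 plan.py .421 .13 .034 -80 50 0 0 .12
python3 - <<'E'
from h import *
im=snap('top','t10');s=snap('scene','s10')
cv2.imwrite('pics/c10.png',np.hstack([cv2.resize(im[255:335,435:535],None,fx=4,fy=4,interpolation=2),cv2.resize(s[150:230,330:430],None,fx=4,fy=4,interpolation=2)]))
a=np.linspace(0,2*np.pi,90)
for c,r,zz in(((.413,-.304),.031,.084),((.413,-.304),.045,.004)):
    P=px('top',np.c_[c[0]+r*np.cos(a),c[1]+r*np.sin(a),0*a+zz]);print((P.min(0)-[435,255])*4,(P.max(0)-[435,255])*4)
print([(round(d['score'],2),pt('scene',d['xy'],.008).round(4)) for d in bot.place_of('scene','ribbon')],[(round(d['score'],2),pt('scene',d['xy'],0).round(4)) for d in bot.place_of('scene','spindle')],[(round(d['score'],2),pt('scene',d['xy'],0).round(4)) for d in bot.place_of('scene','pad')])
E
```

```text
t: 18.82
eef_pos: [0.4097, 0.194, 0.1752]
tool_rot: [-0.351, 0.667, -0.241, 0.612]
contact_force: [1.6, -0.8, 0.6]
gripper_width: 0.996
t 18.8167 q [-1.26  0.47  0.41  1.99  0.37  1.21 -0.89] F [ 1.6 -0.8  0.6] w 0.996 tcp [0.4097 0.194  0.1752]
goal tcp [0.4076 0.2062 0.0989]
linear [-0.0588, 0.0501, 0.0004] dr [0.2, 0.2, -9.67]
[157.63808492  99.34464505] [279.07295751 221.94202268]
[93.06961533 83.97372366] [258.36095848 250.78750268]
[(0.91, array([0.4235, 0.1333])), (0.5, array([ 0.6949, -0.035 ])), (0.3, array([ 0.6345, -0.3153]))] [(0.6, array([0.5313, 0.4631])), (0.59, array([0.4201, 0.1305]))] [(0.81, array([0.4068, 0.2749]))]
```

View pics/c10.png

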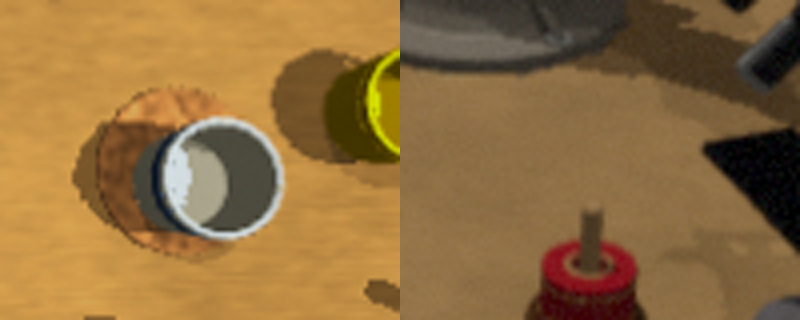

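The top crop shows the empty cup with its rim at (222,178) on the coaster at about (177,172). Allowing for parallax, it is within about 3–6 mm of centre. The scene crop shows the ribbon still on its post at (590,270). I'm moving on to the ribbon.

```bash
python3 -m crank '[{"linear":[-0.02,0.017,0],"dr":[0,0,-4],"hand":1},{"linear":[-0.04,0.034,0],"dr":[0,0,-8],"hand":1},{"linear":[-0.0588,0.05,0],"dr":[0.2,0.2,-9.7],"hand":1},{"linear":[-0.0588,0.05,0],"dr":[0.2,0.2,-9.7],"hand":1}]'
python3 plan.py .421 .131 .034 -80 50 0 0 0
```

```text
t: 19.4
eef_pos: [0.4087, 0.205, 0.0981]
tool_rot: [-0.298, 0.682, -0.185, 0.642]
contact_force: [-0.1, 0.1, -0.1]
gripper_width: 0.999
t 19.4 q [-1.29  0.71  0.39  1.96  0.38  1.18 -1.01] F [-0.1  0.1 -0.1] w 0.999 tcp [0.4087 0.205  0.0981]
goal tcp [0.4235 0.1167 0.0218]
linear [-0.0008, 0.1176, -0.0004] dr [0.2, -0.28, -0.06]
```

```bash
python3 -m crank '[{"linear":[0,0.03,0],"dr":[0,0,0],"hand":1},{"linear":[0,0.06,0],"dr":[0,0,0],"hand":1},{"linear":[0,0.09,0],"dr":[0,0,0],"hand":1},{"linear":[0,0.11,0],"dr":[0,0,0],"hand":1},{"linear":[-0.001,0.1176,0],"dr":[0,0,0],"hand":1},{"linear":[-0.001,0.1176,0],"dr":[0,0,0],"hand":1}]'
python3 -m crank '[{"linear":[0,0,0],"dr":[0,0,0],"hand":0.4},{"linear":[0,0,0],"dr":[0,0,0],"hand":0},{"linear":[0,0,0],"dr":[0,0,0],"hand":-0.5},{"linear":[0,0,0],"dr":[0,0,0],"hand":-1},{"linear":[0,0,0],"dr":[0,0,0],"hand":-1},{"linear":[0,0,0],"dr":[0,0,0],"hand":-1},{"linear":[0,0,0],"dr":[0,0,0],"hand":-1}]' 40
python3 - <<'E'
from h import *
im=snap('top','t11');s=snap('scene','s11')
cv2.imwrite('pics/c11.png',np.hstack([cv2.resize(im[220:340,190:340],None,fx=3,fy=3,interpolation=2)[:360],cv2.resize(s[180:270,330:430],None,fx=4,fy=4,interpolation=2)]))
E
python3 plan.py .421 .131 .104 -80 50 0 0 0
```

```text
t: 19.9
eef_pos: [0.4258, 0.1148, 0.0262]
tool_rot: [-0.297, 0.679, -0.188, 0.644]
contact_force: [0.5, 0.1, 0.0]
gripper_width: 1.003
t: 20.48
eef_pos: [0.426, 0.1188, 0.0261]
tool_rot: [-0.3, 0.679, -0.186, 0.643]
contact_force: [-2.2, 2.7, 7.3]
gripper_width: 0.645
t 20.5833 q [-1.2   0.81  0.42  2.08  0.46  0.92 -1.05] F [-1.4  2.8  6.6] w 0.637 tcp [0.426  0.1188 0.0261]
goal tcp [0.4235 0.1167 0.0918]
linear [0.0512, -0.0413, -0.0023] dr [-0.01, -0.54, -0.35]
```

View pics/c11.png

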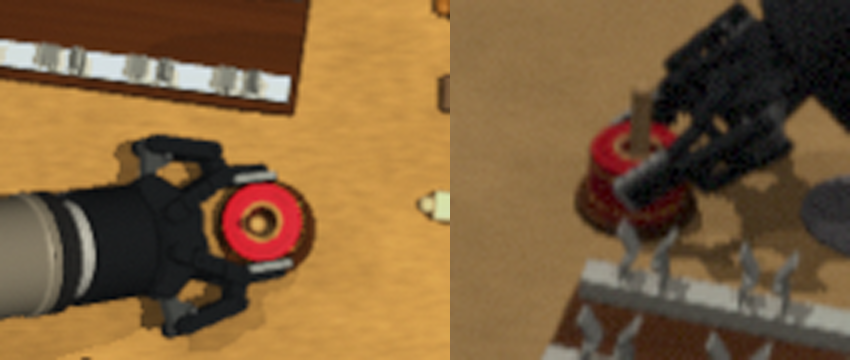

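Both pads hold the ribbon at (262,222) in the left crop, and the post stands clear of the gripper body. Next I lift it straight up.

```bash
python3 -m crank '[{"linear":[0.008,-0.0064,0],"dr":[0,0,0],"hand":-1},{"linear":[0.019,-0.016,0],"dr":[0,0,0],"hand":-1},{"linear":[0.034,-0.029,0],"dr":[0,0,0],"hand":-1},{"linear":[0.05,-0.042,0],"dr":[0,0,0],"hand":-1},{"linear":[0.065,-0.0546,0],"dr":[0,0,0],"hand":-1},{"linear":[0.08,-0.067,0],"dr":[0,0,0],"hand":-1},{"linear":[0.08,-0.067,0],"dr":[0,0,0],"hand":-1}]'
python3 - <<'E'
from h import *
t=snap('top','t12');s=snap('scene','s12')
for n,z in(('ribbon',.112),('spindle',0),('pad',0)):
  for c in('scene','top'):print(n,c,[(round(d['score'],2),np.round(d['xy']),pt(c,d['xy'],z).round(4)) for d in bot.place_of(c,n)[:2]])
for c in('scene','top'):
  for d in bot.cut_out(c,'pad')[:1]:
    v,u=np.nonzero(d['pixels']);X=pt(c,np.c_[u,v],.004);print('pad',c,X.min(0),X.max(0),(X.min(0)+X.max(0))/2)
E
python3 plan.py .41 .272 .13 -80 50 0 0 0
```

```text
t: 21.17
eef_pos: [0.426, 0.1172, 0.1325]
tool_rot: [-0.301, 0.678, -0.188, 0.644]
contact_force: [-0.4, -0.0, -1.4]
gripper_width: 0.637
ribbon scene [(0.66, array([379., 188.]), array([0.412 , 0.1328]))]
ribbon top [(0.88, array([275., 290.]), array([0.4277, 0.1304])), (0.72, array([482., 305.]), array([ 0.3923, -0.2786]))]
spindle scene [(0.66, array([375., 234.]), array([0.4329, 0.1317]))]
spindle top [(0.52, array([378., 133.]), array([ 0.7868, -0.0955])), (0.48, array([280., 294.]), array([0.4236, 0.1283]))]
pad scene [(0.77, array([437., 238.]), array([0.4211, 0.2735]))]
pad top []
pad scene [0.37015214 0.22881622] [0.45674431 0.31094542] [0.41344823 0.26988082]
t 21.6667 q [-1.24  0.61  0.47  2.09  0.48  1.1  -0.96] F [ 0.6 -1.2 -1. ] w 0.636 tcp [0.4248 0.1161 0.129 ]
goal tcp [0.4125 0.2577 0.1178]
linear [-0.1001, -0.1008, 0.0114] dr [0.14, -0.5, -0.23]
```

```bash
python3 - <<'E'
from h import *
p,R=tool();print(p)
print(R.inv().apply(np.array([.4145,.2598,.105])-p).round(4)); print(R.inv().apply([0,0,-.082]).round(4))
E
```

```text
[0.42476977 0.11607516 0.12904656]
[-0.1111 -0.0939  0.0136]
[-0.0626  0.053  -0.0004]
```

```bash
python3 -m crank '[{"linear":[-0.006,-0.008,0.001],"dr":[0,0,0],"hand":-1},{"linear":[-0.018,-0.023,0.003],"dr":[0,0,0],"hand":-1},{"linear":[-0.035,-0.04,0.005],"dr":[0,0,0],"hand":-1},{"linear":[-0.058,-0.058,0.008],"dr":[0,0,0],"hand":-1},{"linear":[-0.08,-0.075,0.01],"dr":[0,0,0],"hand":-1},{"linear":[-0.1,-0.088,0.012],"dr":[0,0,0],"hand":-1},{"linear":[-0.111,-0.094,0.0136],"dr":[0,0,0],"hand":-1},{"linear":[-0.111,-0.094,0.0136],"dr":[0,0,0],"hand":-1},{"linear":[-0.111,-0.094,0.0136],"dr":[0,0,0],"hand":-1}]'
python3 -m crank '[{"linear":[-0.015,0.0127,0],"dr":[0,0,0],"hand":-1},{"linear":[-0.03,0.0254,0],"dr":[0,0,0],"hand":-1},{"linear":[-0.044,0.0373,0],"dr":[0,0,0],"hand":-1},{"linear":[-0.052,0.044,0],"dr":[0,0,0],"hand":-1},{"linear":[-0.057,0.0483,0],"dr":[0,0,0],"hand":-1},{"linear":[-0.057,0.0483,0],"dr":[0,0,0],"hand":-1}]'
python3 - <<'E'
from h import *
p,R=tool();print(p);print(R.inv().apply(np.array([.4145,.2598,.023])-p).round(4))
t=snap('top','t13');s=snap('scene','s13')
for n,z in(('ribbon',p[2]-.0181),):
  for c in('scene','top'):print(n,c,[(round(d['score'],2),np.round(d['xy']),pt(c,d['xy'],z).round(4)) for d in bot.place_of(c,n)[:2]])
for d in bot.cut_out('top','ribbon')[:1]:
    v,u=np.nonzero(d['pixels']);X=pt('top',np.c_[u,v],p[2]+.018);print('rib',X.min(0),X.max(0),(X.min(0)+X.max(0))/2)
E
```

```text
t: 22.42
eef_pos: [0.4146, 0.2598, 0.1054]
tool_rot: [-0.299, 0.68, -0.186, 0.643]
contact_force: [0.2, 0.3, -1.0]
gripper_width: 0.64
t: 22.92
eef_pos: [0.4149, 0.2587, 0.0305]
tool_rot: [-0.298, 0.68, -0.186, 0.643]
contact_force: [0.5, 0.5, -0.5]
gripper_width: 0.638
[0.41492    0.25872581 0.03050445]
[-0.0065  0.004  -0.0003]
ribbon scene [(0.62, array([436., 231.]), array([0.4129, 0.269 ]))]
ribbon top [(0.63, array([212., 300.]), array([0.4119, 0.2744]))]
rib [0.38655131 0.23734343] [0.44072428 0.29641279] [0.41363779 0.26687811]
```

Lateral position agrees at about (.412,.27). Next I lower onto the pad, watching for contact, then release and back off.

```bash
python3 -m crank '[{"linear":[-0.003,0.002,0],"dr":[0,0,0],"hand":-1},{"linear":[-0.0055,0.0036,0],"dr":[0,0,0],"hand":-1},{"linear":[-0.007,0.0046,0],"dr":[0,0,0],"hand":-1},{"linear":[-0.007,0.0046,0],"dr":[0,0,0],"hand":-1}]'
python3 -m crank '[{"linear":[0,0,0],"dr":[0,0,0],"hand":0.35},{"linear":[0,0,0],"dr":[0,0,0],"hand":0.5},{"linear":[0,0,0],"dr":[0,0,0],"hand":0.8},{"linear":[0,0,0],"dr":[0,0,0],"hand":1},{"linear":[0,0,0],"dr":[0,0,0],"hand":1},{"linear":[0,0,0],"dr":[0,0,0],"hand":1}]'
python3 -m crank '[{"linear":[0,-0.02,0],"dr":[0,0,0],"hand":1},{"linear":[0,-0.05,0],"dr":[0,0,0],"hand":1},{"linear":[0,-0.09,0],"dr":[0,0,0],"hand":1},{"linear":[0,-0.12,0],"dr":[0,0,0],"hand":1},{"linear":[0.04,-0.14,0],"dr":[0,0,0],"hand":1},{"linear":[0.08,-0.16,0],"dr":[0,0,3],"hand":1},{"linear":[0.11,-0.17,0],"dr":[0,0,8],"hand":1}]'
python3 - <<'E'
from h import *
t=snap('top','t14');s=snap('scene','s14')
for n,z in(('ribbon',.004),('pad',0)):
  for c in('scene','top'):print(n,c,[(round(d['score'],2),np.round(d['xy']),pt(c,d['xy'],z).round(4)) for d in bot.place_of(c,n)[:2]])
brushes()
cv2.imwrite('pics/c14.png',np.hstack([cv2.resize(t[260:340,170:270],None,fx=4,fy=4,interpolation=2),cv2.resize(s[190:270,390:490],None,fx=4,fy=4,interpolation=2)]))
p,R=tool();print(p,bot.get_obs()['q'])
E
```

```text
t: 23.5
eef_pos: [0.4149, 0.2612, 0.0223]
tool_rot: [-0.299, 0.68, -0.187, 0.643]
contact_force: [-0.4, 0.9, 0.1]
gripper_width: 0.638
t: 24.0
eef_pos: [0.4149, 0.2611, 0.0226]
tool_rot: [-0.299, 0.68, -0.187, 0.643]
contact_force: [-0.0, -0.6, 0.0]
gripper_width: 1.001
t: 24.58
eef_pos: [0.4031, 0.321, 0.2166]
tool_rot: [-0.345, 0.666, -0.232, 0.619]
contact_force: [1.4, 0.8, 1.4]
gripper_width: 0.996
ribbon scene [(0.72, array([438., 230.]), array([0.396, 0.276]))]
ribbon top [(0.72, array([212., 299.]), array([0.4146, 0.2743]))]
pad scene [(0.82, array([436., 233.]), array([0.404 , 0.2706]))]
pad top [(0.91, array([212., 302.]), array([0.4089, 0.2769]))]
brush 0.93 ang 83.8 len 0.1716 grip [ 0.4243 -0.0912]
brush 0.74 ang 88.8 len 0.0803 grip [ 0.4061 -0.3438]
brush 0.69 ang 81.7 len 0.2702 grip [0.5706 0.2101]
brush 0.6 ang 82.1 len 0.1719 grip [ 0.6886 -0.0966]
brush 0.57 ang 87.0 len 0.1724 grip [ 0.5109 -0.1089]
brush 0.57 ang 96.1 len 0.17 grip [ 0.5924 -0.1054]
[0.40314174 0.31887747 0.21473144] [-1.33966891  0.55898843  0.38172456  1.73394206  0.29719107  1.43360507
 -0.9138685 ]
```

View pics/c14.png

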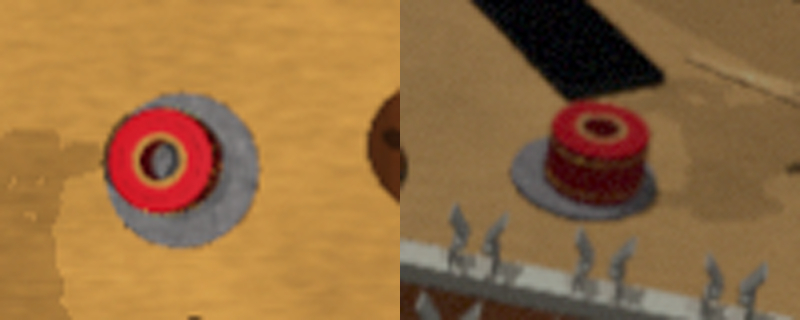

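```bash
python3 - <<'E'
from h import *
pad=pt('top',(170+183.5/4,260+170/4),.004);print('pad',pad,'rib',pt('top',(170+161/4,260+160/4),.040))
a=np.linspace(0,2*np.pi,90)
for c in ((.410,.271),(.410,.279)):
  for nm,r,z in(('pad',.042,.004),('ribbase',.028,.004),('ribtop',.028,.04)):
    P=px('scene',np.c_[c[0]+r*np.cos(a),c[1]+r*np.sin(a),0*a+z]);print(c,nm,((P.min(0)-[390,190])*4).round(),((P.max(0)-[390,190])*4).round())
E
```

```text
pad [0.40758378 0.2666068 ] rib [0.41174914 0.27209625]
(0.41, 0.271) pad [112. 132.] [259. 217.]
(0.41, 0.271) ribbase [136. 146.] [235. 202.]
(0.41, 0.271) ribtop [144.  95.] [244. 150.]
(0.41, 0.279) pad [126. 134.] [274. 219.]
(0.41, 0.279) ribbase [150. 147.] [249. 204.]
(0.41, 0.279) ribtop [158.  96.] [259. 152.]
```

```bash
python3 - <<'E'
from h import *
R1=Ro.from_quat([.68,-.187,.643,-.299]);p1=np.array([.4149,.2611,.0226]);Y=R1.as_matrix()[:,1]
go(p1-.12*Y,R1);print(R1.inv().apply([-.002,-.005,.003]).round(4),R1.inv().apply([-.002,-.005,0]).round(4))
E
```

```text
linear [-0.1007, 0.0635, 0.0012] dr [0.01, 0.14, -7.81]
[ 0.0053  0.0016 -0.0028] [ 0.003   0.0035 -0.0028]
```

```bash
python3 -m crank '[{"linear":[-0.03,0.018,0],"dr":[0,0,-4],"hand":1},{"linear":[-0.06,0.038,0],"dr":[0,0,-7.8],"hand":1},{"linear":[-0.085,0.053,0],"dr":[0,0,-7.8],"hand":1},{"linear":[-0.1007,0.0635,0.0012],"dr":[0,0.1,-7.8],"hand":1},{"linear":[-0.1007,0.0635,0.0012],"dr":[0,0.1,-7.8],"hand":1},{"linear":[-0.1007,0.0635,0.0012],"dr":[0,0.1,-7.8],"hand":1}]'
python3 -m crank '[{"linear":[0,0.03,0],"dr":[0,0,0],"hand":1},{"linear":[0,0.06,0],"dr":[0,0,0],"hand":1},{"linear":[0,0.09,0],"dr":[0,0,0],"hand":1},{"linear":[0,0.11,0],"dr":[0,0,0],"hand":1},{"linear":[0,0.12,0],"dr":[0,0,0],"hand":0.8},{"linear":[0,0.12,0],"dr":[0,0,0],"hand":0.4},{"linear":[0,0.12,0],"dr":[0,0,0],"hand":0},{"linear":[0,0.12,0],"dr":[0,0,0],"hand":-1},{"linear":[0,0.12,0],"dr":[0,0,0],"hand":-1},{"linear":[0,0.12,0],"dr":[0,0,0],"hand":-1}]'
python3 -m crank '[{"linear":[0,0,0],"dr":[0,0,0],"hand":-1},{"linear":[0.0023,-0.002,0],"dr":[0,0,0],"hand":-1},{"linear":[0.0053,0.0016,-0.0028],"dr":[0,0,0],"hand":-1},{"linear":[0.0053,0.0016,-0.0028],"dr":[0,0,0],"hand":-1},{"linear":[0.003,0.0035,-0.0028],"dr":[0,0,0],"hand":-1},{"linear":[0.003,0.0035,-0.0028],"dr":[0,0,0],"hand":-1},{"linear":[0.003,0.0035,-0.0028],"dr":[0,0,0],"hand":-1}]'
python3 -m crank '[{"linear":[0,0,0],"dr":[0,0,0],"hand":0.35},{"linear":[0,0,0],"dr":[0,0,0],"hand":0.5},{"linear":[0,0,0],"dr":[0,0,0],"hand":0.8},{"linear":[0,0,0],"dr":[0,0,0],"hand":1},{"linear":[0,0,0],"dr":[0,0,0],"hand":1},{"linear":[0,0,0],"dr":[0,0,0],"hand":1}]'
python3 -m crank '[{"linear":[0,-0.02,0],"dr":[0,0,0],"hand":1},{"linear":[0,-0.05,0],"dr":[0,0,0],"hand":1},{"linear":[0,-0.09,0],"dr":[0,0,0],"hand":1},{"linear":[0,-0.12,0],"dr":[0,0,0],"hand":1},{"linear":[0.04,-0.14,0],"dr":[0,0,0],"hand":1},{"linear":[0.08,-0.16,0],"dr":[0,0,5],"hand":1},{"linear":[0.11,-0.18,0],"dr":[0,0,12],"hand":1},{"linear":[0.14,-0.2,0],"dr":[0,0,19],"hand":1}]'
python3 - <<'E'
from h import *
t=snap('top','t15');s=snap('scene','s15')
for n,z in(('ribbon',.004),('pad',0)):
  for c in('scene','top'):print(n,c,[(round(d['score'],2),np.round(d['xy']),pt(c,d['xy'],z).round(4)) for d in bot.place_of(c,n)[:2]])
brushes()
# red pixel circle of ribbon top
for nm,im,c in(('top',t,'top'),('before',cv2.imread('pics/t14.png'),'top')):
    m=(im[...,2]>150)&(im[...,1]<60);m[:, :190]=0;m[:,240:]=0;m[:280]=0;m[325:]=0;v,u=np.nonzero(m);X=pt(c,np.c_[u,v],.04);print(nm,(X.min(0)+X.max(0))/2,len(u))
go([.52,-.06,.30],rot(-90,0,0,0))
print(bot.get_obs()['q'])
E
```

```text
t: 25.48
eef_pos: [0.3998, 0.3508, 0.1005]
tool_rot: [-0.298, 0.68, -0.186, 0.643]
contact_force: [-0.0, -0.7, 0.9]
gripper_width: 1.004
t: 26.32
eef_pos: [0.4165, 0.263, 0.0253]
tool_rot: [-0.301, 0.679, -0.188, 0.643]
contact_force: [-1.1, -0.0, 6.3]
gripper_width: 0.638
t: 26.9
eef_pos: [0.414, 0.2566, 0.0253]
tool_rot: [-0.299, 0.679, -0.188, 0.644]
contact_force: [-3.6, 2.6, 11.7]
gripper_width: 0.637
t: 27.4
eef_pos: [0.414, 0.2564, 0.0239]
tool_rot: [-0.3, 0.679, -0.188, 0.643]
contact_force: [0.6, -0.1, 0.5]
gripper_width: 1.003
t: 28.07
eef_pos: [0.4024, 0.3171, 0.2624]
tool_rot: [-0.404, 0.638, -0.299, 0.584]
contact_force: [0.9, 1.6, 0.5]
gripper_width: 0.996
ribbon scene [(0.69, array([437., 232.]), array([0.4064, 0.2723])), (0.64, array([292., 243.]), array([ 0.506, -0.049]))]
ribbon top [(0.81, array([213., 298.]), array([0.4184, 0.2728]))]
pad scene [(0.72, array([437., 234.]), array([0.4088, 0.2731])), (0.38, array([373., 257.]), array([0.5198, 0.1373]))]
pad top [(0.63, array([216., 305.]), array([0.4023, 0.2678]))]
brush 0.86 ang 81.8 len 0.1706 grip [ 0.6884 -0.0975]
brush 0.71 ang 87.2 len 0.1725 grip [ 0.5111 -0.109 ]
brush 0.65 ang 84.1 len 0.1736 grip [ 0.4241 -0.0922]
brush 0.57 ang 96.6 len 0.1717 grip [ 0.5929 -0.1046]
top [0.41280395 0.26741724] 355
before [0.41287665 0.27369563] 359
linear [0.3576, 0.1644, 0.0544] dr [-2.81, 9.31, 30.65]
[-1.30084943  0.40133487  0.37562004  1.76158335  0.24373928  1.38770352
 -0.85000534]
```

```bash
cat > br.py <<'E'
import sys
from h import *
# x y z ang : tool down, jaws across a handle pointing along ang, tcp at xyz; optional p0/R0 chain
x,y,z,a=map(float,sys.argv[1:5]);R1=rot(a,0,0,1)
o=bot.get_obs();print('t',round(o['t'],2),'q',np.round(o['q'],2),'F',np.round(o['contact_force'],1),'w',round(o['gripper_width'],3))
go([x,y,z],R1)
if len(sys.argv)>5:
    v=list(map(float,sys.argv[5:9]));print('then');go(v[:3],rot(v[3],0,0,1),np.array([x,y,z]),R1)
E
python3 br.py .511 -.109 .12 87 .5608 .139 .12 -8
```

```text
t 28.47 q [-1.3   0.4   0.38  1.76  0.24  1.39 -0.85] F [-0.2  0.1  0.2] w 1.001
linear [0.3058, 0.343, 0.0366] dr [-3.62, 12.24, 30.59]
then
linear [-0.2503, 0.0, 0.0368] dr [0.0, 95.0, 0.0]
```

```bash
python3 -m crank '[{"linear":[0.025,0.01,0.003],"dr":[0,1.2,4],"hand":0.6},{"linear":[0.055,0.03,0.006],"dr":[-0.5,2.4,8],"hand":0.2},{"linear":[0.085,0.06,0.01],"dr":[-1,3.6,12],"hand":0},{"linear":[0.115,0.09,0.014],"dr":[-1.5,5,16],"hand":0},{"linear":[0.145,0.12,0.018],"dr":[-2,7,20],"hand":0},{"linear":[0.17,0.15,0.022],"dr":[-2.5,9,24],"hand":0},{"linear":[0.195,0.18,0.026],"dr":[-3,11,28],"hand":0},{"linear":[0.22,0.21,0.03],"dr":[-3.6,12.2,30.6],"hand":0},{"linear":[0.24,0.24,0.032],"dr":[-3.6,12.2,30.6],"hand":0},{"linear":[0.26,0.27,0.034],"dr":[-3.6,12.2,30.6],"hand":0}]'
python3 br.py .511 -.109 .06 87
```

```text
t: 29.3
eef_pos: [0.4956, -0.0363, 0.1579]
tool_rot: [0.487, -0.486, 0.514, -0.513]
contact_force: [0.6, 0.8, 0.3]
gripper_width: 0.498
t 29.3 q [-0.53  0.31  0.58  2.08 -0.23  0.82  0.13] F [0.6 0.8 0.3] w 0.498
linear [0.0721, 0.0977, 0.0194] dr [0.05, -0.14, -0.17]
```

```bash
python3 -m crank '[{"linear":[0.03,0.03,0.008],"dr":[0,0,0],"hand":0},{"linear":[0.055,0.055,0.015],"dr":[0,0,0],"hand":0},{"linear":[0.072,0.08,0.0194],"dr":[0,0,0],"hand":0},{"linear":[0.072,0.0977,0.0194],"dr":[0,0,0],"hand":0},{"linear":[0.072,0.0977,0.0194],"dr":[0,0,0],"hand":0}]'
python3 br.py .511 -.109 .003 87
```

```text
t: 29.72
eef_pos: [0.5082, -0.1069, 0.0569]
tool_rot: [0.485, -0.487, 0.516, -0.511]
contact_force: [-0.3, 0.1, 0.2]
gripper_width: 0.5
t 29.72 q [-0.29  0.52  0.48  2.08 -0.4   0.64  0.41] F [-0.3  0.1  0.2] w 0.5
linear [0.0021, 0.0539, 0.0033] dr [0.48, -0.14, -0.17]
```

```bash
python3 -m crank '[{"linear":[0.002,0.02,0.003],"dr":[0.4,0,0],"hand":0},{"linear":[0.002,0.04,0.003],"dr":[0.4,0,0],"hand":0},{"linear":[0.002,0.05,0.003],"dr":[0.4,0,0],"hand":0},{"linear":[0.002,0.054,0.003],"dr":[0.4,0,0],"hand":0},{"linear":[0.002,0.054,0.003],"dr":[0.4,0,0],"hand":-0.5},{"linear":[0.002,0.054,0.003],"dr":[0.4,0,0],"hand":-0.8},{"linear":[0.002,0.054,0.003],"dr":[0.4,0,0],"hand":-1},{"linear":[0.002,0.054,0.003],"dr":[0.4,0,0],"hand":-1},{"linear":[0.002,0.054,0.003],"dr":[0.4,0,0],"hand":-1}]' 90
python3 -m crank '[{"linear":[0,-0.02,0],"dr":[0,0,0],"hand":-1},{"linear":[0,-0.05,0],"dr":[0,0,0],"hand":-1},{"linear":[0,-0.085,0],"dr":[0,0,0],"hand":-1},{"linear":[0,-0.11,0],"dr":[0,0,0],"hand":-1},{"linear":[0,-0.12,0],"dr":[0,0,0],"hand":-1}]'
python3 br.py .5618 .139 .12 -8
python3 -c "
from h import *
brushes()"
```

```text
t: 30.47
eef_pos: [0.5155, -0.108, 0.0093]
tool_rot: [-0.49, 0.483, -0.512, 0.515]
contact_force: [-0.6, 1.5, 6.2]
gripper_width: 0.126
t: 30.88
eef_pos: [0.5158, -0.1093, 0.132]
tool_rot: [-0.491, 0.481, -0.511, 0.516]
contact_force: [-0.0, -0.1, -0.5]
gripper_width: 0.126
t 30.88 q [-0.36  0.4   0.57  2.04 -0.31  0.77  0.34] F [-0.  -0.1 -0.5] w 0.126
linear [-0.2503, 0.0137, 0.0323] dr [-0.43, 94.91, -0.93]
brush 0.97 ang 88.1 len 0.0922 grip [ 0.533  -0.0754]
brush 0.96 ang 81.8 len 0.174 grip [ 0.6887 -0.0974]
brush 0.73 ang 82.6 len 0.0892 grip [ 0.4279 -0.0501]
brush 0.72 ang 97.0 len 0.1144 grip [ 0.5901 -0.0779]
brush 0.27 ang 82.2 len 0.2691 grip [0.5711 0.2098]
```

```bash
python3 -m crank '[{"linear":[-0.02,-0.01,0.003],"dr":[0,7,0],"hand":-1},{"linear":[-0.045,-0.02,0.005],"dr":[0,14,0],"hand":-1},{"linear":[-0.07,-0.02,0.01],"dr":[0,21,0],"hand":-1},{"linear":[-0.1,-0.02,0.013],"dr":[0,28,0],"hand":-1},{"linear":[-0.125,-0.02,0.016],"dr":[0,35,0],"hand":-1},{"linear":[-0.15,-0.02,0.02],"dr":[0,42,0],"hand":-1},{"linear":[-0.18,-0.02,0.024],"dr":[0,49,0],"hand":-1},{"linear":[-0.205,-0.02,0.027],"dr":[0,56,0],"hand":-1},{"linear":[-0.23,-0.02,0.03],"dr":[-0.2,63,-0.4],"hand":-1},{"linear":[-0.25,-0.02,0.032],"dr":[-0.2,70,-0.4],"hand":-1}]'
python3 br.py .5618 .139 .12 -8
```

```text
t: 31.82
eef_pos: [0.5582, 0.1417, 0.1477]
tool_rot: [0.103, -0.103, 0.7, -0.7]
contact_force: [-0.3, 0.5, -0.8]
gripper_width: 0.122
t 31.82 q [-0.99  0.55  0.86  1.92 -0.52  0.91 -1.15] F [-0.3  0.5 -0.8] w 0.122
linear [-0.0026, 0.0277, 0.0036] dr [0.01, 24.72, -0.03]
```

```bash
python3 -m crank '[{"linear":[-0.001,0.005,0.001],"dr":[0,7,0],"hand":-1},{"linear":[-0.0026,0.01,0.003],"dr":[0,14,0],"hand":-1},{"linear":[-0.0026,0.02,0.0036],"dr":[0,21,0],"hand":-1},{"linear":[-0.0026,0.0277,0.0036],"dr":[0,24.7,0],"hand":-1},{"linear":[-0.0026,0.0277,0.0036],"dr":[0,24.7,0],"hand":-1},{"linear":[-0.0026,0.0277,0.0036],"dr":[0,24.7,0],"hand":-1}]'
python3 br.py .5618 .139 .06 -8
python3 - <<'E'
from h import *
t=snap('top','t16');s=snap('scene','s16')
p,R=tool()
cv2.imwrite('pics/c16.png',np.hstack([cv2.resize(t[170:270,220:320],None,fx=4,fy=4,interpolation=2),cv2.resize(s[200:300,310:410],None,fx=4,fy=4,interpolation=2)]))
for x in(-.062,.060,.112):
    X=p+np.array([np.cos(np.radians(-8)),np.sin(np.radians(-8)),0])*x+[0,0,-.001]
    print(x,(px('top',X)-[220,170])*4,(px('scene',X)-[310,200])*4)
E
```

```text
t: 32.32
eef_pos: [0.5615, 0.1361, 0.1202]
tool_rot: [0.047, -0.047, -0.705, 0.706]
contact_force: [-0.4, -0.4, 0.4]
gripper_width: 0.125
t 32.32 q [-1.01  0.63  0.93  1.93 -0.64  0.91 -1.46] F [-0.4 -0.4  0.4] w 0.125
linear [0.0001, 0.0602, -0.003] dr [-0.05, 0.35, -0.02]
-0.062 [188.24541449 331.14126582] [284.20213285  25.29315059]
0.06 [222.3172449   93.32241672] [220.59045424 160.52215081]
0.112 [236.54067089  -5.6060709 ] [188.69987431 228.1999371 ]
```

View pics/c16.png

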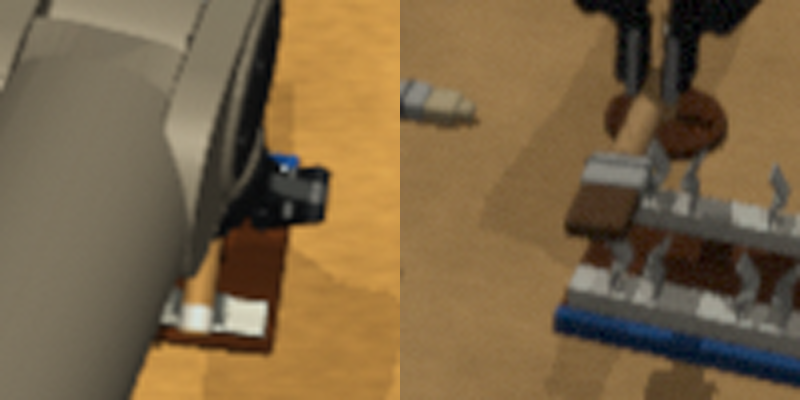

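The top crop shows the handle's tail at (197,325), and the scene crop shows the head towards the blue edge at (600,230). Both are within a few mm of the prediction for clip 1. Next I lower it.

```bash
python3 -m crank '[{"linear":[0,0.015,-0.003],"dr":[0,0.3,0],"hand":-1},{"linear":[0,0.035,-0.003],"dr":[0,0.3,0],"hand":-1},{"linear":[0,0.05,-0.003],"dr":[0,0.3,0],"hand":-1},{"linear":[0,0.06,-0.003],"dr":[0,0.3,0],"hand":-1},{"linear":[0,0.06,-0.003],"dr":[0,0.3,0],"hand":-1}]' 120
python3 -m crank '[{"linear":[0,0.006,0],"dr":[0,0,0],"hand":-1},{"linear":[0,0.012,0],"dr":[0,0,0],"hand":-1},{"linear":[0,0.018,0],"dr":[0,0,0],"hand":-1},{"linear":[0,0.022,0],"dr":[0,0,0],"hand":-1},{"linear":[0,0.025,0],"dr":[0,0,0],"hand":-1},{"linear":[0,0.025,0],"dr":[0,0,0],"hand":-1}]'
```

```text
t: 32.83
eef_pos: [0.5617, 0.1394, 0.0596]
tool_rot: [-0.05, 0.049, 0.705, -0.705]
contact_force: [-1.8, 1.1, -0.4]
gripper_width: 0.041
t: 33.33
eef_pos: [0.5644, 0.1395, 0.0412]
tool_rot: [-0.049, 0.051, 0.707, -0.703]
contact_force: [-13.4, 0.9, 45.0]
gripper_width: -0.0
```

```bash
python3 -m crank '[{"linear":[0,-0.01,0],"dr":[0,0,0],"hand":-1},{"linear":[0,-0.04,0],"dr":[0,0,0],"hand":-1},{"linear":[0,-0.08,0],"dr":[0,0,0],"hand":-1},{"linear":[0,-0.12,0],"dr":[0,0,0],"hand":-1},{"linear":[0.04,-0.15,0],"dr":[0,0,0],"hand":-0.5},{"linear":[0.08,-0.16,0],"dr":[0,-7,0],"hand":0},{"linear":[0.12,-0.16,0],"dr":[0,-14,0],"hand":0},{"linear":[0.16,-0.16,0],"dr":[0,-21,0],"hand":0},{"linear":[0.2,-0.16,0],"dr":[0,-28,0],"hand":0}]'
python3 - <<'E'
from h import *
t=snap('top','t17');s=snap('scene','s17')
p,R=tool();print(p)
brushes()
cv2.imwrite('pics/c17.png',np.hstack([cv2.resize(t[150:270,220:340],None,fx=3.3,fy=3.3,interpolation=2),cv2.resize(s[200:300,290:390],None,fx=3.96,fy=3.96,interpolation=2)]))
print([(round(d['score'],2),np.round(d['xy']),pt('scene',d['xy'],.034).round(4)) for d in bot.place_of('scene','brush1')])
E
```

```text
t: 34.08
eef_pos: [0.3793, 0.1647, 0.197]
tool_rot: [-0.109, 0.108, -0.699, 0.699]
contact_force: [-1.6, 0.4, 1.8]
gripper_width: 0.499
[0.37656003 0.16818853 0.19719054]
brush 0.93 ang 84.9 len 0.1715 grip [ 0.4237 -0.0913]
brush 0.84 ang 81.3 len 0.1754 grip [ 0.6883 -0.0973]
brush 0.66 ang 171.9 len 0.1782 grip [0.6157 0.1345]
brush 0.59 ang 96.6 len 0.1698 grip [ 0.5931 -0.1055]
[(0.82, array([307., 223.]), array([ 0.4651, -0.0237])), (0.79, array([286., 265.]), array([ 0.6187, -0.0291])), (0.76, array([362., 273.]), array([0.6143, 0.1231])), (0.58, array([269., 301.]), array([ 0.724 , -0.0333]))]
```

View pics/c17.png

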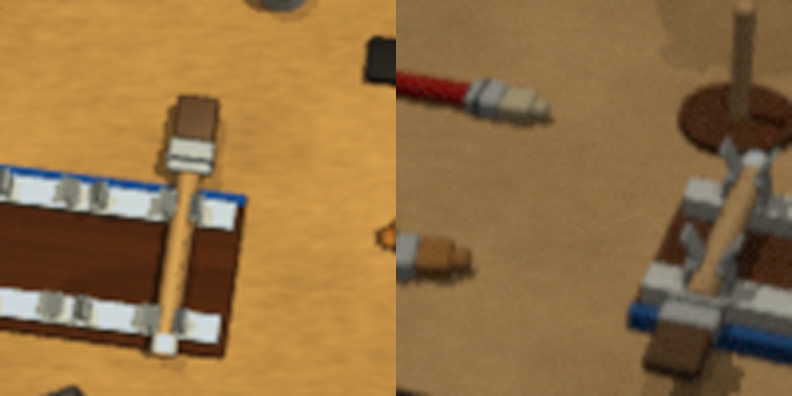

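The brush is lying straight across both rails in place 1, bristles past the blue edge: head at (198,97) and tail at (164,343) in the top crop. I'll triangulate its height.

```bash
cat >> h.py <<'E'
def tri(a,b):
    """point from top pixel a and scene pixel b"""
    P,Q=[],[]
    for cam,uv in(('top',a),('scene',b)):
        c=-C[cam]['R'].T@C[cam]['t'];q=np.r_[pt(cam,uv,0),0];d=(q-c)/np.linalg.norm(q-c);M=np.eye(3)-np.outer(d,d);P.append(M);Q.append(M@c)
    return np.linalg.solve(P[0]+P[1],Q[0]+Q[1])
RC=np.array([.5745,.2341]);RY=np.radians(-8)
def clip(n):
    return RC+np.array([-np.sin(RY),np.cos(RY)])*(-.096+.064*(n-1))
def check(n,t,s):
    """rack place n: predicted px of tail and head ends at home and unsnapped"""
    g=clip(n);d=np.array([np.cos(RY),np.sin(RY)])
    for z in(.034,.052):
        for k in(-.062,.112):X=np.r_[g+d*k,z];print('place',n,z,k,'top',px('top',X).round(1),'scene',px('scene',X).round(1))
E
python3 - <<'E'
from h import *
print('head',tri((280,179.4),(360.5,292.9)),'tail',tri((269.7,253.9),(380.7,239.1)),clip(1))
check(1,0,0)
E
```

```text
head [0.67183992 0.12700514 0.0344182 ] tail [0.50765165 0.14797658 0.04199608] [0.56113938 0.13903427]
place 1 0.034 -0.062 top [269.5 258.1] scene [380.  239.9]
place 1 0.034 0.112 top [280.7 179.5] scene [357.4 292.9]
place 1 0.052 -0.062 top [268.7 257.2] scene [380.5 233.2]
place 1 0.052 0.112 top [280.1 177.4] scene [357.7 285.8]
```

```bash
python3 br.py .424 -.0915 .08 84.3
```

```text
t 34.33 q [-1.66  0.14  1.22  2.22 -0.17  0.87 -1.6 ] F [-0.2  0.   0.3] w 0.5
linear [0.0377, 0.1184, 0.2578] dr [-0.18, -67.07, -0.29]
```

```bash
python3 -m crank '[{"linear":[0.004,0,0.025],"dr":[0,-7,0],"hand":0},{"linear":[0.008,0,0.05],"dr":[0,-14,0],"hand":0},{"linear":[0.012,0.01,0.08],"dr":[0,-21,0],"hand":0},{"linear":[0.016,0.02,0.11],"dr":[0,-28,0],"hand":0},{"linear":[0.02,0.03,0.14],"dr":[0,-35,0],"hand":0},{"linear":[0.024,0.045,0.17],"dr":[0,-42,0],"hand":0},{"linear":[0.028,0.06,0.2],"dr":[0,-49,0],"hand":0},{"linear":[0.032,0.08,0.23],"dr":[0,-56,0],"hand":0},{"linear":[0.036,0.1,0.25],"dr":[0,-62,0],"hand":0},{"linear":[0.0377,0.118,0.2578],"dr":[0,-67,0],"hand":0}]'
python3 -m crank '[{"linear":[0,0,0],"dr":[0,0,0],"hand":0},{"linear":[0,0,0],"dr":[0,0,0],"hand":0}]'
python3 br.py .424 -.0915 -.003 84.3
```

```text
t: 35.17
eef_pos: [0.4235, -0.0777, 0.0992]
tool_rot: [-0.41, 0.407, -0.575, 0.58]
contact_force: [0.0, 0.9, 0.2]
gripper_width: 0.502
t: 35.33
eef_pos: [0.4212, -0.078, 0.099]
tool_rot: [-0.406, 0.405, -0.578, 0.581]
contact_force: [0.0, -0.4, -0.3]
gripper_width: 0.501
t 35.33 q [-0.64  0.36  0.81  2.28 -0.44  0.65  0.15] F [ 0.  -0.4 -0.3] w 0.501
linear [0.0115, 0.1021, 0.0068] dr [-0.22, -14.34, 0.17]
```

```bash
python3 -m crank '[{"linear":[0.004,0.02,0.002],"dr":[0,-7,0],"hand":0},{"linear":[0.008,0.04,0.004],"dr":[0,-14.3,0],"hand":0},{"linear":[0.0115,0.06,0.0068],"dr":[-0.2,-14.3,0.2],"hand":0},{"linear":[0.0115,0.06,0.0068],"dr":[-0.2,-14.3,0.2],"hand":0}]'
python3 br.py .424 -.0915 -.003 84.3
```

```text
t: 35.67
eef_pos: [0.4244, -0.0867, 0.0384]
tool_rot: [0.478, -0.476, 0.523, -0.522]
contact_force: [-0.3, 0.2, 0.9]
gripper_width: 0.5
t 35.67 q [-0.42  0.47  0.59  2.29 -0.54  0.51  0.51] F [-0.3  0.2  0.9] w 0.5
linear [0.0049, 0.0414, -0.0] dr [-0.01, 0.5, -0.15]
```

```bash
python3 -m crank '[{"linear":[0.003,0.015,0],"dr":[0,0.5,0],"hand":0},{"linear":[0.005,0.03,0],"dr":[0,0.5,0],"hand":0},{"linear":[0.005,0.038,0],"dr":[0,0.5,0],"hand":0},{"linear":[0.005,0.0414,0],"dr":[0,0.5,0],"hand":0},{"linear":[0.005,0.0414,0],"dr":[0,0.5,0],"hand":0}]' 30
python3 -m crank '[{"linear":[0,0,0],"dr":[0,0,0],"hand":-0.5},{"linear":[0,0,0],"dr":[0,0,0],"hand":-0.8},{"linear":[0,0,0],"dr":[0,0,0],"hand":-1},{"linear":[0,0,0],"dr":[0,0,0],"hand":-1},{"linear":[0,0,0],"dr":[0,0,0],"hand":-1}]'
```

```text
t: 36.08
eef_pos: [0.4248, -0.0909, -0.0011]
tool_rot: [0.477, -0.474, 0.524, -0.524]
contact_force: [0.0, 0.1, -0.1]
gripper_width: 0.495
t: 36.5
eef_pos: [0.425, -0.091, 0.0004]
tool_rot: [0.477, -0.473, 0.524, -0.524]
contact_force: [-2.9, 1.6, 16.2]
gripper_width: 0.173
```

```bash
python3 -m crank '[{"linear":[0,-0.01,0],"dr":[0,0,0],"hand":-1},{"linear":[0,-0.04,0],"dr":[0,0,0],"hand":-1},{"linear":[0,-0.08,0],"dr":[0,0,0],"hand":-1},{"linear":[0,-0.115,0],"dr":[0,0,0],"hand":-1},{"linear":[0,-0.13,0],"dr":[0,0,0],"hand":-1}]' 60
python3 -c "
from h import *;print(clip(2))"; python3 br.py .570 .2024 .13 -8
```

```text
t: 36.92
eef_pos: [0.4256, -0.0923, 0.1326]
tool_rot: [-0.478, 0.472, -0.523, 0.525]
contact_force: [0.4, -0.3, -1.5]
gripper_width: 0.163
[0.57004646 0.20241142]
t 36.92 q [-0.62  0.28  0.81  2.24 -0.32  0.72  0.32] F [ 0.4 -0.3 -1.5] w 0.163
linear [-0.3074, 0.005, 0.1148] dr [-0.13, 92.36, -0.57]
```

```bash
python3 -m crank '[{"linear":[-0.025,0,0.01],"dr":[0,7,0],"hand":-1},{"linear":[-0.055,0,0.02],"dr":[0,14,0],"hand":-1},{"linear":[-0.085,0,0.032],"dr":[0,21,0],"hand":-1},{"linear":[-0.12,0,0.045],"dr":[0,28,0],"hand":-1},{"linear":[-0.155,0,0.058],"dr":[0,35,0],"hand":-1},{"linear":[-0.19,0,0.07],"dr":[0,42,0],"hand":-1},{"linear":[-0.22,0,0.082],"dr":[0,49,0],"hand":-1},{"linear":[-0.25,0,0.094],"dr":[0,56,0],"hand":-1},{"linear":[-0.28,0,0.105],"dr":[0,63,-0.3],"hand":-1},{"linear":[-0.3074,0.003,0.1148],"dr":[0,70,-0.3],"hand":-1}]'
python3 br.py .570 .2024 .10 -8
```

```text
t: 37.75
eef_pos: [0.5688, 0.2062, 0.1285]
tool_rot: [0.088, -0.087, 0.702, -0.702]
contact_force: [0.1, -0.8, -0.1]
gripper_width: 0.157
t 37.75 q [-1.14  0.7   1.    1.87 -0.72  0.98 -1.13] F [ 0.1 -0.8 -0.1] w 0.157
linear [-0.0002, 0.0285, 0.004] dr [0.02, 22.2, -0.1]
```

```bash
python3 -m crank '[{"linear":[0,0,0.002],"dr":[0,7,0],"hand":-1},{"linear":[0,0,0.004],"dr":[0,14,0],"hand":-1},{"linear":[0,0.01,0.004],"dr":[0,22,0],"hand":-1},{"linear":[0,0.02,0.004],"dr":[0,22.2,0],"hand":-1},{"linear":[0,0.0285,0.004],"dr":[0,22.2,0],"hand":-1},{"linear":[0,0.0285,0.004],"dr":[0,22.2,0],"hand":-1},{"linear":[0,0.0285,0.004],"dr":[0,22.2,0],"hand":-1}]'
python3 br.py .570 .2024 .05 -8
```

```text
t: 38.33
eef_pos: [0.5685, 0.1992, 0.0985]
tool_rot: [0.047, -0.047, -0.705, 0.706]
contact_force: [0.2, 0.1, 0.2]
gripper_width: 0.159
t 38.33 q [-1.15  0.79  1.05  1.89 -0.83  0.98 -1.41] F [0.2 0.1 0.2] w 0.159
linear [-0.0011, 0.0485, -0.0034] dr [-0.03, 0.38, 0.04]
```

```bash
python3 -m crank '[{"linear":[-0.001,0.015,-0.0034],"dr":[0,0.3,0],"hand":-1},{"linear":[-0.001,0.03,-0.0034],"dr":[0,0.3,0],"hand":-1},{"linear":[-0.001,0.044,-0.0034],"dr":[0,0.3,0],"hand":-1},{"linear":[-0.001,0.05,-0.0034],"dr":[0,0.3,0],"hand":-1},{"linear":[-0.001,0.05,-0.0034],"dr":[0,0.3,0],"hand":-1}]' 60
python3 -m crank '[{"linear":[0,0.004,0],"dr":[0,0,0],"hand":-1},{"linear":[0,0.008,0],"dr":[0,0,0],"hand":-1},{"linear":[0,0.012,0],"dr":[0,0,0],"hand":-1},{"linear":[0,0.016,0],"dr":[0,0,0],"hand":-1},{"linear":[0,0.016,0],"dr":[0,0,0],"hand":-1}]'
```

```text
t: 38.75
eef_pos: [0.5696, 0.2033, 0.0468]
tool_rot: [0.05, -0.049, -0.705, 0.705]
contact_force: [-0.1, 3.0, -0.2]
gripper_width: 0.163
t: 39.17
eef_pos: [0.5722, 0.2031, 0.0333]
tool_rot: [-0.048, 0.051, 0.706, -0.705]
contact_force: [4.6, 3.1, -2.3]
gripper_width: 0.155
```

```bash
python3 -m crank '[{"linear":[0,0.004,0],"dr":[0,0,0],"hand":-1},{"linear":[0,0.007,0],"dr":[0,0,0],"hand":-1},{"linear":[0,0.009,0],"dr":[0,0,0],"hand":-1},{"linear":[0,0.009,0],"dr":[0,0,0],"hand":-1}]'
```

```text
t: 39.5
eef_pos: [0.5712, 0.2032, 0.0262]
tool_rot: [-0.049, 0.05, 0.706, -0.704]
contact_force: [-6.4, 4.5, 25.1]
gripper_width: 0.16
```

```bash
python3 -m crank '[{"linear":[0,-0.002,0],"dr":[0,0,0],"hand":-0.5},{"linear":[0,-0.002,0],"dr":[0,0,0],"hand":-0.3},{"linear":[0,-0.002,0],"dr":[0,0,0],"hand":-0.3},{"linear":[0,-0.03,0],"dr":[0,0,0],"hand":-0.3},{"linear":[0,-0.07,0],"dr":[0,0,0],"hand":-0.3},{"linear":[0,-0.1,0],"dr":[0,0,0],"hand":-0.3},{"linear":[0.035,-0.12,0],"dr":[0,-7,0],"hand":0},{"linear":[0.07,-0.13,0],"dr":[0,-14,0],"hand":0},{"linear":[0.11,-0.14,0],"dr":[0,-21,0],"hand":0},{"linear":[0.15,-0.14,0],"dr":[0,-28,0],"hand":0}]'
python3 - <<'E'
from h import *
t=snap('top','t18');s=snap('scene','s18')
brushes()
check(2,0,0)
# red handle colour extents, nearby
for nm,im,box in(('top',t,(175,275,215,275)),('scene',s,(220,310,360,430))):
    m=(im[...,2]>60)&(im[...,1]<.35*im[...,2])&(im[...,0]<.45*im[...,2]);k=np.zeros_like(m);a,b,c,d=box;k[a:b,c:d]=m[a:b,c:d]
    v,u=np.nonzero(k);print(nm,len(u),(u[v.argmin()],v.min()),(u[v.argmax()],v.max()))
for d in bot.cut_out('scene','brush1') if bot.read_camera('scene') is not None else []:print(round(d['score'],2),d['extent'])
E
python3 br.py .593 -.105 .08 96.5
```

```text
t: 40.33
eef_pos: [0.4212, 0.2226, 0.1642]
tool_rot: [-0.124, 0.124, -0.696, 0.697]
contact_force: [-0.5, 0.9, 0.8]
gripper_width: 0.502
brush 0.93 ang 171.7 len 0.1788 grip [0.6157 0.1346]
brush 0.89 ang 96.4 len 0.1695 grip [ 0.5926 -0.1054]
brush 0.78 ang 171.8 len 0.1731 grip [0.6267 0.1977]
brush 0.6 ang 82.2 len 0.1747 grip [ 0.6886 -0.0975]
place 2 0.034 -0.062 top [239.9 254.3] scene [409.4 245.6]
place 2 0.034 0.112 top [251.8 175.9] scene [391.2 300.8]
place 2 0.052 -0.062 top [238.8 253.3] scene [410.2 238.8]
place 2 0.052 0.112 top [250.8 173.8] scene [391.9 293.6]
top 304 (np.int64(246), np.int64(198)) (np.int64(239), np.int64(252))
scene 210 (np.int64(426), np.int64(220)) (np.int64(400), np.int64(281))
0.96 [387.6, 243.4, 413.6, 303.4]
0.66 [350.9, 239.9, 381.7, 294.3]
0.66 [214.6, 281.7, 302.4, 317.3]
0.61 [230.2, 259.3, 311.6, 275.8]
t 40.63 q [-1.54  0.48  1.2   2.13 -0.58  0.91 -1.23] F [-0.1 -0.5  0.1] w 0.506
linear [-0.0485, 0.0843, 0.3663] dr [-0.11, -76.64, 0.02]
```

Brush 2 is home: its scene rows are 243–303, against 245–301 predicted for home and 239–294 for unsnapped. Next is the orange brush.

```bash
python3 -m crank '[{"linear":[-0.005,0,0.035],"dr":[0,-7,0],"hand":0},{"linear":[-0.01,0,0.07],"dr":[0,-14,0],"hand":0},{"linear":[-0.015,0,0.105],"dr":[0,-21,0],"hand":0},{"linear":[-0.02,0.005,0.14],"dr":[0,-28,0],"hand":0},{"linear":[-0.025,0.01,0.18],"dr":[0,-35,0],"hand":0},{"linear":[-0.03,0.02,0.22],"dr":[0,-42,0],"hand":0},{"linear":[-0.035,0.03,0.26],"dr":[0,-49,0],"hand":0},{"linear":[-0.04,0.045,0.3],"dr":[0,-56,0],"hand":0},{"linear":[-0.045,0.06,0.335],"dr":[0,-63,0],"hand":0},{"linear":[-0.0485,0.07,0.3663],"dr":[0,-70,0],"hand":0}]'
python3 br.py .5928 -.105 .06 96.5
```

```text
t: 41.47
eef_pos: [0.5932, -0.1096, 0.0918]
tool_rot: [-0.499, 0.501, -0.5, 0.5]
contact_force: [1.0, 0.3, -0.1]
gripper_width: 0.498
t 41.47 q [-0.38  0.6   0.63  1.88 -0.47  0.81  0.5 ] F [ 1.   0.3 -0.1] w 0.498
linear [-0.0046, 0.0318, -0.0004] dr [0.06, -6.49, 0.1]
```

```bash
python3 -m crank '[{"linear":[-0.0046,0.01,0],"dr":[0,-6.5,0],"hand":0},{"linear":[-0.0046,0.03,0],"dr":[0,-6.5,0],"hand":0},{"linear":[-0.0046,0.05,0],"dr":[0,-6.5,0],"hand":0},{"linear":[-0.0046,0.05,0],"dr":[0,-6.5,0],"hand":0},{"linear":[-0.0046,0.05,0],"dr":[0,-6.5,0],"hand":0}]'
python3 br.py .5928 -.105 -.003 96.5
```

```text
t: 41.88
eef_pos: [0.5918, -0.1018, 0.0426]
tool_rot: [-0.526, 0.528, -0.472, 0.472]
contact_force: [1.2, 0.2, -0.1]
gripper_width: 0.497
t 41.88 q [-0.33  0.66  0.55  1.9  -0.5   0.72  0.62] F [ 1.2  0.2 -0.1] w 0.497
linear [0.0033, 0.0456, 0.0008] dr [0.16, -0.24, 0.06]
```

```bash
python3 -m crank '[{"linear":[0.003,0.015,0.001],"dr":[0,0,0],"hand":0},{"linear":[0.003,0.03,0.001],"dr":[0,0,0],"hand":0},{"linear":[0.003,0.042,0.001],"dr":[0,0,0],"hand":0},{"linear":[0.003,0.0456,0.001],"dr":[0,0,0],"hand":0},{"linear":[0.003,0.0456,0.001],"dr":[0,0,0],"hand":0}]' 30
python3 -m crank '[{"linear":[0,0,0],"dr":[0,0,0],"hand":-0.5},{"linear":[0,0,0],"dr":[0,0,0],"hand":-0.8},{"linear":[0,0,0],"dr":[0,0,0],"hand":-1},{"linear":[0,0,0],"dr":[0,0,0],"hand":-1},{"linear":[0,0,0],"dr":[0,0,0],"hand":-1}]'
python3 -m crank '[{"linear":[0,-0.01,0],"dr":[0,0,0],"hand":-1},{"linear":[0,-0.04,0],"dr":[0,0,0],"hand":-1},{"linear":[0,-0.08,0],"dr":[0,0,0],"hand":-1},{"linear":[0,-0.115,0],"dr":[0,0,0],"hand":-1},{"linear":[0,-0.13,0],"dr":[0,0,0],"hand":-1}]' 60
python3 -c "
from h import *;print(clip(3),clip(4))"; python3 br.py .5879 .3292 .13 -8
```

```text
t: 42.3
eef_pos: [0.5941, -0.1031, -0.0014]
tool_rot: [-0.527, 0.527, -0.471, 0.471]
contact_force: [0.7, -0.2, 0.2]
gripper_width: 0.499
t: 42.72
eef_pos: [0.5956, -0.1036, 0.0005]
tool_rot: [0.528, -0.527, 0.47, -0.472]
contact_force: [-1.7, -0.8, 15.1]
gripper_width: 0.173
t: 43.13
eef_pos: [0.5961, -0.1036, 0.1333]
tool_rot: [0.528, -0.526, 0.469, -0.473]
contact_force: [0.5, -1.1, 0.5]
gripper_width: 0.159
[0.57895354 0.26578858] [0.58786062 0.32916573]
t 43.13 q [-0.4   0.54  0.64  1.85 -0.41  0.87  0.55] F [ 0.5 -1.1  0.5] w 0.159
linear [-0.431, 0.0027, 0.0401] dr [-0.36, 104.41, -0.25]
```

```bash
python3 -m crank '[{"linear":[-0.035,0,0.003],"dr":[0,7,0],"hand":-1},{"linear":[-0.07,0,0.007],"dr":[0,14,0],"hand":-1},{"linear":[-0.105,0,0.01],"dr":[0,21,0],"hand":-1},{"linear":[-0.145,0,0.014],"dr":[0,28,0],"hand":-1},{"linear":[-0.185,0,0.018],"dr":[0,35,0],"hand":-1},{"linear":[-0.225,0,0.021],"dr":[0,42,0],"hand":-1},{"linear":[-0.265,0,0.025],"dr":[0,49,0],"hand":-1},{"linear":[-0.3,0,0.028],"dr":[0,56,0],"hand":-1},{"linear":[-0.335,0,0.031],"dr":[0,63,0],"hand":-1},{"linear":[-0.37,0,0.035],"dr":[0,70,0],"hand":-1}]'
python3 br.py .589 .329 .10 -8
```

```text
t: 43.97
eef_pos: [0.5865, 0.2714, 0.1286]
tool_rot: [-0.16, 0.16, -0.689, 0.689]
contact_force: [0.8, -0.6, -0.7]
gripper_width: 0.159
t 43.97 q [-1.15  0.74  0.95  1.76 -0.7   1.02 -1.05] F [ 0.8 -0.6 -0.7] w 0.159
linear [-0.0277, 0.0286, -0.0506] dr [-0.01, 34.16, -0.02]
```

```bash
python3 -m crank '[{"linear":[-0.008,0,-0.015],"dr":[0,7,0],"hand":-1},{"linear":[-0.016,0,-0.03],"dr":[0,14,0],"hand":-1},{"linear":[-0.024,0,-0.045],"dr":[0,21,0],"hand":-1},{"linear":[-0.0277,0.01,-0.0506],"dr":[0,28,0],"hand":-1},{"linear":[-0.0277,0.02,-0.0506],"dr":[0,34.2,0],"hand":-1},{"linear":[-0.0277,0.0286,-0.0506],"dr":[0,34.2,0],"hand":-1},{"linear":[-0.0277,0.0286,-0.0506],"dr":[0,34.2,0],"hand":-1},{"linear":[-0.0277,0.0286,-0.0506],"dr":[0,34.2,0],"hand":-1}]'
python3 br.py .589 .329 .046 -8
```

```text
t: 44.63
eef_pos: [0.5891, 0.326, 0.0993]
tool_rot: [0.047, -0.047, -0.705, 0.706]
contact_force: [-0.2, 0.4, -0.6]
gripper_width: 0.157
t 44.63 q [-1.24  0.89  1.04  1.71 -0.86  1.08 -1.61] F [-0.2  0.4 -0.6] w 0.157
linear [0.0005, 0.0533, -0.003] dr [-0.07, 0.39, 0.01]
```

```bash
python3 -m crank '[{"linear":[0,0.015,-0.003],"dr":[0,0.3,0],"hand":-1},{"linear":[0,0.03,-0.003],"dr":[0,0.3,0],"hand":-1},{"linear":[0,0.045,-0.003],"dr":[0,0.3,0],"hand":-1},{"linear":[0,0.053,-0.003],"dr":[0,0.3,0],"hand":-1},{"linear":[0,0.053,-0.003],"dr":[0,0.3,0],"hand":-1}]' 60
python3 -m crank '[{"linear":[0,0.004,0],"dr":[0,0,0],"hand":-1},{"linear":[0,0.008,0],"dr":[0,0,0],"hand":-1},{"linear":[0,0.012,0],"dr":[0,0,0],"hand":-1},{"linear":[0,0.015,0],"dr":[0,0,0],"hand":-1},{"linear":[0,0.018,0],"dr":[0,0,0],"hand":-1},{"linear":[0,0.0205,0],"dr":[0,0,0],"hand":-1},{"linear":[0,0.0205,0],"dr":[0,0,0],"hand":-1}]'
```

```text
t: 45.05
eef_pos: [0.5888, 0.3306, 0.0441]
tool_rot: [0.05, -0.049, -0.705, 0.705]
contact_force: [-0.2, 4.7, -0.3]
gripper_width: 0.158
t: 45.63
eef_pos: [0.5902, 0.3301, 0.0265]
tool_rot: [-0.049, 0.05, 0.706, -0.705]
contact_force: [0.1, 3.6, 4.9]
gripper_width: 0.16
```

```bash
python3 -m crank '[{"linear":[0,0.0015,0],"dr":[0,0,0],"hand":-1},{"linear":[0,0.0015,0],"dr":[0,0,0],"hand":-1}]'
python3 -m crank '[{"linear":[0,-0.002,0],"dr":[0,0,0],"hand":-0.5},{"linear":[0,-0.002,0],"dr":[0,0,0],"hand":-0.3},{"linear":[0,-0.002,0],"dr":[0,0,0],"hand":-0.3},{"linear":[0,-0.03,0],"dr":[0,0,0],"hand":-0.3},{"linear":[0,-0.07,0],"dr":[0,0,0],"hand":-0.3},{"linear":[0,-0.1,0],"dr":[0,0,0],"hand":-0.3},{"linear":[0,-0.12,0.035],"dr":[0,-7,0],"hand":0},{"linear":[0,-0.12,0.075],"dr":[0,-14,0],"hand":0},{"linear":[0,-0.12,0.115],"dr":[0,-21,0],"hand":0},{"linear":[0,-0.12,0.155],"dr":[0,-28,0],"hand":0}]'
python3 -c "
from h import *
brushes()"
python3 br.py .6886 -.0975 .08 82
```

```text
t: 45.8
eef_pos: [0.5903, 0.3302, 0.0264]
tool_rot: [-0.049, 0.05, 0.706, -0.705]
contact_force: [-3.8, 2.2, 14.2]
gripper_width: 0.16
t: 46.63
eef_pos: [0.5672, 0.1742, 0.1444]
tool_rot: [-0.125, 0.125, -0.695, 0.697]
contact_force: [0.0, 0.4, 0.2]
gripper_width: 0.502
brush 0.92 ang 82.0 len 0.1719 grip [ 0.6888 -0.0966]
brush 0.62 ang 171.1 len 0.1785 grip [0.6154 0.1335]
brush 0.53 ang 166.0 len 0.062 grip [0.5692 0.2025]
t 46.73 q [-1.1   0.66  1.02  1.89 -0.67  0.99 -1.01] F [1.  0.6 0.8] w 0.5
linear [-0.0265, 0.066, 0.2899] dr [-0.08, -62.48, 0.14]
```

```bash
python3 -m crank '[{"linear":[-0.003,0,0.03],"dr":[0,-7,0],"hand":0},{"linear":[-0.006,0,0.06],"dr":[0,-14,0],"hand":0},{"linear":[-0.009,0,0.095],"dr":[0,-21,0],"hand":0},{"linear":[-0.012,0,0.13],"dr":[0,-28,0],"hand":0},{"linear":[-0.015,0.01,0.165],"dr":[0,-35,0],"hand":0},{"linear":[-0.018,0.02,0.2],"dr":[0,-42,0],"hand":0},{"linear":[-0.021,0.035,0.235],"dr":[0,-49,0],"hand":0},{"linear":[-0.024,0.05,0.27],"dr":[0,-56,0],"hand":0},{"linear":[-0.0265,0.066,0.29],"dr":[0,-62.5,0],"hand":0},{"linear":[-0.0265,0.066,0.29],"dr":[0,-62.5,0],"hand":0}]'
python3 br.py .6887 -.097 .04 82
```

```text
t: 47.57
eef_pos: [0.6901, -0.0949, 0.0755]
tool_rot: [-0.463, 0.467, -0.532, 0.533]
contact_force: [-0.8, 0.1, 1.1]
gripper_width: 0.503
t 47.57 q [-0.36  0.76  0.61  1.64 -0.52  0.91  0.32] F [-0.8  0.1  1.1] w 0.503
linear [0.0021, 0.0355, -0.001] dr [0.18, 0.27, 0.28]
```

```bash
python3 -m crank '[{"linear":[0.002,0.018,-0.001],"dr":[0,0,0],"hand":0},{"linear":[0.002,0.0355,-0.001],"dr":[0,0.3,0],"hand":0},{"linear":[0.002,0.0355,-0.001],"dr":[0,0.3,0],"hand":0}]' 30
python3 br.py .6887 -.097 -.003 82
```

```text
t: 47.82
eef_pos: [0.6878, -0.0882, 0.0394]
tool_rot: [0.462, -0.466, 0.535, -0.532]
contact_force: [-1.2, 1.0, 0.3]
gripper_width: 0.503
t 47.82 q [-0.35  0.8   0.59  1.66 -0.55  0.86  0.33] F [-1.2  1.   0.3] w 0.503
linear [0.0086, 0.0424, 0.0024] dr [0.36, 0.04, 0.03]
```

```bash
python3 -m crank '[{"linear":[0.0086,0,0.0024],"dr":[0.3,0,0],"hand":0},{"linear":[0.0086,0.015,0.0024],"dr":[0.3,0,0],"hand":0},{"linear":[0.0086,0.03,0.0024],"dr":[0.3,0,0],"hand":0},{"linear":[0.0086,0.04,0.0024],"dr":[0.3,0,0],"hand":0},{"linear":[0.0086,0.0424,0.0024],"dr":[0.3,0,0],"hand":0},{"linear":[0.0086,0.0424,0.0024],"dr":[0.3,0,0],"hand":0}]' 30
python3 -m crank '[{"linear":[0,0,0],"dr":[0,0,0],"hand":-0.5},{"linear":[0,0,0],"dr":[0,0,0],"hand":-0.8},{"linear":[0,0,0],"dr":[0,0,0],"hand":-1},{"linear":[0,0,0],"dr":[0,0,0],"hand":-1},{"linear":[0,0,0],"dr":[0,0,0],"hand":-1}]'
python3 -m crank '[{"linear":[0,-0.01,0],"dr":[0,0,0],"hand":-1},{"linear":[0,-0.04,0],"dr":[0,0,0],"hand":-1},{"linear":[0,-0.08,0],"dr":[0,0,0],"hand":-1},{"linear":[0,-0.115,0],"dr":[0,0,0],"hand":-1},{"linear":[0,-0.13,0],"dr":[0,0,0],"hand":-1}]' 60
python3 br.py .579 .2658 .13 -8
```

```text
t: 48.32
eef_pos: [0.691, -0.0977, -0.0005]
tool_rot: [-0.465, 0.464, -0.532, 0.534]
contact_force: [0.3, -0.1, 0.2]
gripper_width: 0.497
t: 48.73
eef_pos: [0.6924, -0.0982, 0.0014]
tool_rot: [-0.466, 0.463, -0.531, 0.535]
contact_force: [0.4, 0.5, 2.2]
gripper_width: 0.17
t: 49.15
eef_pos: [0.6934, -0.0992, 0.1368]
tool_rot: [-0.467, 0.462, -0.53, 0.537]
contact_force: [1.1, -0.6, 0.1]
gripper_width: 0.162
t 49.15 q [-0.38  0.69  0.66  1.61 -0.48  0.99  0.3 ] F [ 1.1 -0.6  0.1] w 0.162
linear [-0.3458, 0.0045, -0.1635] dr [-0.59, 90.11, -0.54]
```

```bash
python3 -m crank '[{"linear":[-0.033,0,-0.015],"dr":[0,7,0],"hand":-1},{"linear":[-0.067,0,-0.03],"dr":[0,14,0],"hand":-1},{"linear":[-0.1,0,-0.047],"dr":[0,21,0],"hand":-1},{"linear":[-0.135,0,-0.063],"dr":[0,28,0],"hand":-1},{"linear":[-0.17,0,-0.08],"dr":[0,35,0],"hand":-1},{"linear":[-0.205,0,-0.096],"dr":[0,42,0],"hand":-1},{"linear":[-0.24,0,-0.113],"dr":[0,49,0],"hand":-1},{"linear":[-0.275,0,-0.13],"dr":[0,56,0],"hand":-1},{"linear":[-0.31,0,-0.147],"dr":[0,63,0],"hand":-1},{"linear":[-0.345,0,-0.163],"dr":[-0.3,70,-0.3],"hand":-1}]'
python3 br.py .578 .2658 .10 -8
```

```text
t: 49.98
eef_pos: [0.5753, 0.2681, 0.1299]
tool_rot: [-0.072, 0.074, -0.703, 0.704]
contact_force: [1.7, 0.2, -1.3]
gripper_width: 0.158
t 49.98 q [-1.19  0.75  1.01  1.79 -0.74  1.03 -1.26] F [ 1.7  0.2 -1.3] w 0.158
linear [-0.0023, 0.0299, 0.0028] dr [-0.05, 19.82, 0.13]
```

```bash
python3 -m crank '[{"linear":[-0.001,0,0.002],"dr":[0,7,0],"hand":-1},{"linear":[-0.002,0,0.003],"dr":[0,14,0],"hand":-1},{"linear":[-0.0023,0.01,0.003],"dr":[0,19.8,0],"hand":-1},{"linear":[-0.0023,0.02,0.003],"dr":[0,19.8,0],"hand":-1},{"linear":[-0.0023,0.03,0.003],"dr":[0,19.8,0],"hand":-1},{"linear":[-0.0023,0.03,0.003],"dr":[0,19.8,0],"hand":-1},{"linear":[-0.0023,0.03,0.003],"dr":[0,19.8,0],"hand":-1}]'
python3 br.py .578 .2658 .046 -8
```

```text
t: 50.57
eef_pos: [0.5791, 0.2632, 0.099]
tool_rot: [0.048, -0.046, -0.705, 0.706]
contact_force: [-0.0, -0.1, -0.4]
gripper_width: 0.16
t 50.57 q [-1.2   0.84  1.04  1.8  -0.84  1.03 -1.52] F [-0.  -0.1 -0.4] w 0.16
linear [0.0013, 0.053, -0.0026] dr [-0.13, 0.44, 0.16]
```

```bash
python3 -m crank '[{"linear":[0.001,0.015,-0.0026],"dr":[0,0.4,0],"hand":-1},{"linear":[0.001,0.03,-0.0026],"dr":[0,0.4,0],"hand":-1},{"linear":[0.001,0.045,-0.0026],"dr":[0,0.4,0],"hand":-1},{"linear":[0.001,0.053,-0.0026],"dr":[0,0.4,0],"hand":-1},{"linear":[0.001,0.053,-0.0026],"dr":[0,0.4,0],"hand":-1}]' 60
python3 -m crank '[{"linear":[0,0.004,0],"dr":[0,0,0],"hand":-1},{"linear":[0,0.008,0],"dr":[0,0,0],"hand":-1},{"linear":[0,0.012,0],"dr":[0,0,0],"hand":-1},{"linear":[0,0.015,0],"dr":[0,0,0],"hand":-1},{"linear":[0,0.018,0],"dr":[0,0,0],"hand":-1},{"linear":[0,0.0205,0],"dr":[0,0,0],"hand":-1},{"linear":[0,0.0205,0],"dr":[0,0,0],"hand":-1}]'
```

```text
t: 50.98
eef_pos: [0.5781, 0.2672, 0.0446]
tool_rot: [0.051, -0.048, -0.705, 0.706]
contact_force: [1.1, 5.3, 0.5]
gripper_width: 0.157
t: 51.57
eef_pos: [0.5794, 0.2669, 0.0273]
tool_rot: [-0.05, 0.049, 0.705, -0.705]
contact_force: [-1.4, 4.4, 8.8]
gripper_width: 0.155
```

```bash
python3 -m crank '[{"linear":[0,0.0015,0],"dr":[0,0,0],"hand":-1},{"linear":[0,0.0015,0],"dr":[0,0,0],"hand":-1}]'
python3 -m crank '[{"linear":[0,-0.002,0],"dr":[0,0,0],"hand":-0.5},{"linear":[0,-0.002,0],"dr":[0,0,0],"hand":-0.3},{"linear":[0,-0.002,0],"dr":[0,0,0],"hand":-0.3},{"linear":[0,-0.03,0],"dr":[0,0,0],"hand":-0.3},{"linear":[0,-0.07,0],"dr":[0,0,0],"hand":-0.3},{"linear":[0,-0.11,0],"dr":[0,0,0],"hand":-0.3},{"linear":[0.03,-0.15,0.01],"dr":[0,-7,0],"hand":0},{"linear":[0.06,-0.19,0.03],"dr":[0,-14,0],"hand":0},{"linear":[0.09,-0.2,0.06],"dr":[0,-21,0],"hand":0},{"linear":[0.12,-0.2,0.09],"dr":[0,-28,0],"hand":0}]'
python3 -m crank '[{"linear":[0.02,0,0.04],"dr":[0,0,0],"hand":0},{"linear":[0.03,0,0.08],"dr":[0,0,0],"hand":0},{"linear":[0.03,0,0.12],"dr":[0,0,0],"hand":0},{"linear":[0.03,0,0.16],"dr":[0,0,0],"hand":0},{"linear":[0.03,0,0.19],"dr":[0,0,0],"hand":0},{"linear":[0.03,0,0.2],"dr":[0,0,0],"hand":0}]'
python3 - <<'E'
from h import *
t=snap('top','t20');s=snap('scene','s20')
cv2.imwrite('pics/c20.png',np.hstack([cv2.resize(t[150:350,150:520],None,fx=1.08,fy=1.08,interpolation=2)[:216],cv2.resize(s[140:340,100:470],None,fx=1.08,fy=1.08,interpolation=2)[:216]]))
a=cv2.resize(t[165:285,155:305],None,fx=2.66,fy=2.66,interpolation=2);b=cv2.resize(s[215:335,345:495],None,fx=2.66,fy=2.66,interpolation=2)
u=np.hstack([a,b]);w=cv2.resize(np.hstack([t[170:350,160:540],s[140:320,100:480]]),(u.shape[1],190))
cv2.imwrite('pics/c20.png',np.vstack([u,w]));print(u.shape)
brushes()
for d in bot.cut_out('scene','brush1') if bot.read_camera('scene') is not None else []:print(round(d['score'],2),d['extent'])
for n in(1,2,3,4):check(n,0,0)
E
```

```text
t: 51.73
eef_pos: [0.5795, 0.2669, 0.0272]
tool_rot: [-0.05, 0.049, 0.706, -0.705]
contact_force: [-5.9, 2.9, 20.8]
gripper_width: 0.158
t: 52.57
eef_pos: [0.4644, 0.2052, 0.2239]
tool_rot: [-0.126, 0.124, -0.695, 0.697]
contact_force: [-0.1, -0.5, 3.0]
gripper_width: 0.5
t: 53.07
eef_pos: [0.5039, 0.0017, 0.2228]
tool_rot: [-0.12, 0.12, -0.696, 0.698]
contact_force: [0.5, -0.1, 0.2]
gripper_width: 0.499
(319, 798, 3)
brush 0.97 ang 171.8 len 0.1773 grip [0.6266 0.1979]
brush 0.89 ang 172.1 len 0.1784 grip [0.6343 0.2637]
brush 0.8 ang 171.6 len 0.1742 grip [0.6465 0.328 ]
brush 0.66 ang 172.0 len 0.1761 grip [0.6165 0.1345]
0.93 [458.5, 258.2, 478.5, 322.5]
0.89 [388.0, 245.4, 411.1, 299.7]
0.74 [351.9, 239.3, 383.2, 296.4]
0.59 [418.4, 249.5, 446.9, 313.6]
0.53 [105.2, 219.4, 216.4, 276.7]
place 1 0.034 -0.062 top [269.5 258.1] scene [380.  239.9]
place 1 0.034 0.112 top [280.7 179.5] scene [357.4 292.9]
place 1 0.052 -0.062 top [268.7 257.2] scene [380.5 233.2]
place 1 0.052 0.112 top [280.1 177.4] scene [357.7 285.8]
place 2 0.034 -0.062 top [239.9 254.3] scene [409.4 245.6]
place 2 0.034 0.112 top [251.8 175.9] scene [391.2 300.8]
place 2 0.052 -0.062 top [238.8 253.3] scene [410.2 238.8]
place 2 0.052 0.112 top [250.8 173.8] scene [391.9 293.6]
place 3 0.034 -0.062 top [210.5 250.5] scene [439.9 251.6]
place 3 0.034 0.112 top [223.  172.4] scene [426.5 309. ]
place 3 0.052 -0.062 top [208.9 249.5] scene [441.1 244.7]
place 3 0.052 0.112 top [221.6 170.3] scene [427.7 301.7]
place 4 0.034 -0.062 top [181.3 246.7] scene [471.5 257.7]
place 4 0.034 0.112 top [194.3 168.9] scene [463.2 317.5]
place 4 0.052 -0.062 top [179.3 245.7] scene [473.1 250.8]
place 4 0.052 0.112 top [192.5 166.7] scene [465.1 310.2]
```

View pics/c20.png

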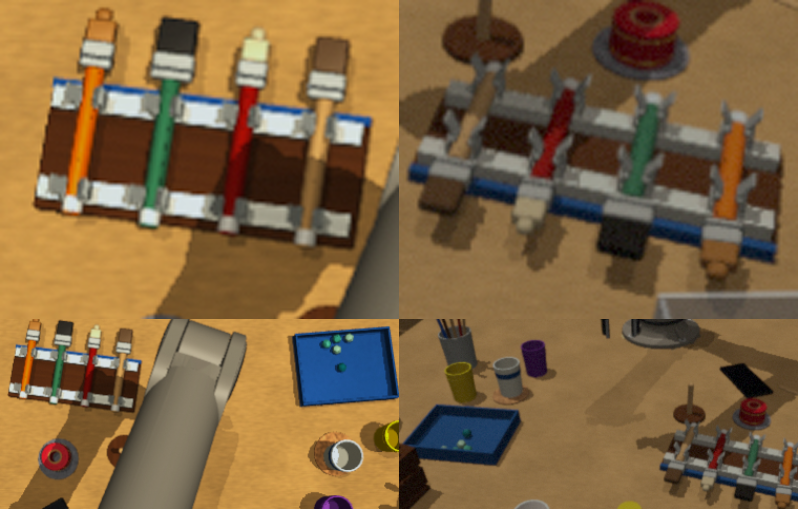

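The last picture shows all four brushes straight in their clips, bristles past the blue edge. The five glass pieces are in the tray, the cup is upright on its coaster, and the ribbon is flat on its pad. The gripper is clear of everything, so I'm handing in.

```bash
python3 -c "
from station import bot
print(bot.get_obs()['t'],bot.hand_in())"
```

```text
the job is handed in; nothing more can be done
53.3667 None
```

I did the whole job in the order asked and handed it in at 53 s; no verdict was given.

**What I did:**
- **Glass and cup:** I tipped the glass into the blue tray and stood the cup back on its coaster.
- **Ribbon:** I slid the roll off its spindle and laid it on the felt pad, then re-gripped it once to centre it better.
- **Brushes:** I pressed all four into the clips with the same number. I assumed place 1 is the rack's −y end, since the task does not say.

**What the last checks showed:**
- **Glass:** all five pieces are in the tray.
- **Cup:** it is upright, but both cameras put it about 5–6 mm off the coaster's middle. It looked equally far off at the start, so I left it.
- **Ribbon:** it lies flat, within roughly 3–5 mm of the pad's middle.
- **Brushes:** in the pictures their heights match the home position rather than the unsnapped one, and they lie parallel to the rack's x axis. The orange brush may sit about 3 mm towards its bristles. Green's image position was the least clear, but the gripper height when it was pressed in agrees with home.

**What went wrong or disagreed:**
- **Cup approach:** my first approach to the cup was out of reach, so I came at it from the other side.
- **Pale brush:** it slipped in the grip and was pushed home by the shut fingers, with about 45 N at the wrist. That is under the 120 N wrist limit, and I took the contact to be the fingers rather than the gripper body, which is limited to 40 N.
- **Green brush:** it was knocked about 3 cm aside during the run, so I measured it again before picking it up.

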